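Give the succulents their light: clear, load and swing the tray, set the dial

ROBOT

A 6-joint arm with a two-finger parallel gripper is mounted at the origin on the work surface. World frame = base frame: x ahead of the robot, y to its left, z up, the work surface at z = 0. Lengths are in m, angles in rad, forces in N, time in s.
With the tool pointing down it reaches from about 0.3 to 0.775 m from the base axis. Payload 14.6 kg.
Tool frame: the origin (TCP) lies between the finger pads; the fingertips stand 17 mm ahead of it and the grasp point (between the pads) lies 2 mm behind it; z points along the fingers, y is the line along which they close (so a half turn about z gives the same grasp; the last joint's range is limited). The gripper opens to 85 mm and grips with 20 to 120 N. Pads are 22 mm wide; open, the fingers measure 114 mm over their backs; the gripper's body (76 mm by 85 mm) begins 54 mm behind the grasp point. The pads swing forward as they close: fully open they stand 13 mm farther back than shut.
Start: joints at [-1.319, 0.3, 1.521, -0, 1.321, -0.067], TCP at [0.172, -0.522, 0.248] pointing down, gripper open.
Joint ranges: [-3.03, 3.03], [-0.79, 2.21], [0.23, 2.52], [-1.04, 4.18], [0, 3.07], [-2.55, 2.55]. Speed limits (rad/s): [2.22, 2.22, 2.57, 3.14, 3.14, 3.14].

INTERFACE

Orientations are given as [roll, pitch, yaw] about the fixed x, y, z axes, in that order (R = Rz(yaw) Ry(pitch) Rx(roll)).
In Python, from workcell import r, eyes, models gives the robot as it stands. The module is installed in compiled form; this text tells all that it offers.
- The arm moves only by the tool move_arm, never from a script. Its argument "rows" is a list of rows, each an object with "delta_rot": the turn, a rotation vector about the tool's x, y, z in degrees, a list of three; "dp": the shift along the tool's x, y, z in mm, a list of three; "hand": the opening, from -1 (shut) to 1 (fully open), so that 0 is half open. A call has exactly 5 rows; each row is the pose to reach, as a shift and turn from the pose commanded when the call began, along the tool's axes at that moment; what a row does not reach only later rows make up. A row lasts 1/8 s, in which the tool goes at most 62.5 mm and 10.7 degrees, less where a joint would pass 70% of its speed; a pose out of reach is approached as far as the arm can. A call with a gripper value outside its range is refused whole. The fingers move at their own pace and stop on an object; "squeeze" is the grip in N (left out, the last holds). Time passes only in rows, so rows that repeat a pose let the fingers close, or fill a call up. It gives the time, the measured TCP pose, the force, the opening and the grip force at its end, in the units of the state.
- r.observe(): the state, without advancing time (a new reading comes with each control period).
- eyes.snapshot(name): name is "side" or "top"; returns (picture, depth): 480x640x3 uint8, red, green, blue; 480x640 float32, m along the optical axis (not along the pixel's ray), 0 where there is no reading.
- eyes.get_calibration(name): a dict with "fx", "fy", "cx", "cy" (pixels), "rvec" (rotation vector, rad) and "tvec" (3), from world to camera coordinates, as OpenCV has them. Camera axes: x right, y down, z forward; pixel columns grow to the right and rows downward; lengths in m; the calibration is good to about 2 mm. A picture is of the moment at which its call begins. get_calibration takes no time and is no camera call.
- r.finish_job(): hands the job in; it is judged then, once.
Trained networks look in the newest picture that a camera, given by its name, has taken for a name from the list of things; names that differ only in an ending like _2 or _b are one class to them, and where a whole thing is asked for, a point or a joint stands for the part that bears it (a point fixed in the world has none). Each returns a list of dicts, best first, with "conf" (0 to 1); they miss things now and then, are a little off and sometimes report something else, mostly with a low value. They report only what shows in the picture. A call takes as long as a camera call. They do not tell look-alikes from the thing itself.
- models.masks_of(camera, label): "region" (480x640 bool, what is visible of it) and "rect" ([left, top, right, bottom] in pixels, round what is visible of it).
The state is a dict: "time": time; "joint_positions": joint angles; "joint_velocities": joint speeds; "joint_torque": joint torques, N m; "tcp_pos": TCP position; "eef_rot": TCP orientation; "contact_force": force on the tool from outside, world axes, zero at the start; "wrist_torque": the same for the moment, N m; "grip_width": finger opening in m; "grasp_force": force on a finger pad.
Only numpy, scipy, OpenCV 4.12 (cv2) and the standard library are available. Lean on these libraries where they do the work, as an engineer would, in place of code of your own. Each camera call takes 0.05 s, during which the arm holds its last target. There are 200 camera calls.

TASK

Push the pinned wooden tray round on its pivot pin, away from the light panel, until its outer long wall lies along the orange line, and while it is out there take the spray mister off it, stand it upright in the middle of the cork coaster, and stand every potted plant that is on the desk upright on the tray, each inside its walls. Then push the loaded tray back round until its outer wall lies along the green line, plants still standing, and last turn the dial's red pointer to click at the green dot. Leave the tray on its pin and flat on the desk, and leave the candlestick and the jug where they stand.

Things in the scene. Friction and masses are not known exactly. Their poses are not given: they have to be found in the camera images.
- station: Fixed plant-light station. Origin on its pivot pin's axis at desk level, z up; +x runs level along the light panel's face, +y away from the panel, to the tray's side. Upright panel: x = -52 to 124 mm, y = -74 to -58 mm, up to 146 mm high, its 12 mm high foot back to y = -115 mm. A green and an orange line, 7 mm wide, are printed on the desk on the tray's side.
- pin (a point): the fixed upright pivot pin (12 mm diameter steel, 40 mm high, black 18 mm head), point on its axis 20 mm above the desk
- tray: Loose, shallow wooden tray, about 0.4 kg, flat on the desk; the hole in its brass ear sits loosely over the pin, so it turns about the pin when its free end is pushed sideways. Origin: centre of the hole, underside; z up. In its frame its outside spans x = 25 to 205 mm (length) and y = -20 (wall on the panel's side) to 130 mm (outer long wall). Walls 5 mm thick, 22 mm high; floor 4 mm.
- tray_corner (a point): point of the tray at the outer corner of its free end, x = 205, y = 130, z = 0 mm in the tray's frame. The last 80 mm of the tray's panel-side wall (x from 125 to 205 mm) stick out past the end of the panel, so that wall can be pushed from outside there.
- green_corner (a point): fixed point where the tray's corner belongs when its outer wall lies along the green line: tray and station axes are then parallel. The line runs just outside the wall, centred 135 mm from the pin, x = -10 to 250 mm. The tray starts turned 0 to 0.25 rad from green towards orange.
- orange_corner (a point): fixed point where the tray's corner belongs when its outer wall lies along the orange line: the tray is then turned about the pin 0.60 rad anticlockwise seen from above (away from the panel) from the station's axes. The orange line is the green one turned so.
- dial_base: Fixed round white base (90 mm diameter, 22 mm high) of the cordless light dial, origin at its centre on the desk, z up. Four 9 mm coloured dots lie on its top around the knob, 36 mm from the axis: black at the base's -x, then clockwise seen from above yellow at 0.7 rad, green at 1.4 rad, red at 2.1 rad.
- dial (a joint): angle of the dial's grey knob in rad, growing clockwise seen from above: 0 when its red pointer is at the black dot, 0.7 yellow, 1.4 green, 2.1 red, each a sprung click stop that pulls the knob in from about 0.3 rad to either side; it starts at black or yellow. About 0.06 N m turns it past a click.
- dial_grip (a point): on the knob's axis, where to grip: the knob's upright bar is 50 mm long, 16 mm thick, and reaches from 6 mm (its round skirt, 54 mm diameter) to 38 mm above the base's top; this point is 29 mm above the base's top, 51 mm above the desk. The point's -x axis points the way the red pointer does, along the bar
- plant1_mid (a point): Potted succulent in a copper pot, 0.16 kg: upright cylinder 50 mm diameter, 62 mm high, the plant filling the middle 40 mm above it up to 81 mm. This point is on its axis 42 mm above its underside, a good height to grip the pot; z up. Loose; may be absent (None): two to four of the plants are there.
- plant2_mid (a point): Potted succulent in a white pot, 0.16 kg: upright cylinder 50 mm diameter, 62 mm high, the plant filling the middle 40 mm above it up to 81 mm. This point is on its axis 42 mm above its underside, a good height to grip the pot; z up. Loose; may be absent (None): two to four of the plants are there.
- plant3_mid (a point): Potted succulent in a terracotta-coloured pot, 0.16 kg: upright cylinder 50 mm diameter, 62 mm high, the plant filling the middle 40 mm above it up to 81 mm. This point is on its axis 42 mm above its underside, a good height to grip the pot; z up. Loose; may be absent (None): two to four of the plants are there.
- plant4_mid (a point): Potted succulent in a blue pot, 0.16 kg: upright cylinder 50 mm diameter, 62 mm high, the plant filling the middle 40 mm above it up to 81 mm. This point is on its axis 42 mm above its underside, a good height to grip the pot; z up. Loose; may be absent (None): two to four of the plants are there.
- mister_mid (a point): Loose amber spray mister with a black cap, 0.18 kg, standing on the tray at the start: upright cylinder 44 mm diameter, 58 mm high, cap 24 mm wide (nozzle 30 mm long) above it up to 76 mm. This point is on its axis 44 mm above its underside, a good height to grip it; z up.
- coaster: fixed round cork coaster on the desk, 80 mm diameter, 4 mm thick; origin at its centre, underside
- candlestick: bystander: loose turned wooden candlestick, 52 mm diameter, 70 mm high, origin at its underside
- jug: bystander: loose white jug, 72 mm diameter, 110 mm high, origin at its underside
Mind the look-alikes: they are no part of the job. Leave any yellow look-alike of the part that bears plant2_mid alone.

How it is judged:
On the way, in this order (a step that is already met when the one before it is completed fails the run):
1. the tray has been swung out: its outer wall lies along the orange line (horizontal distance between tray_corner and orange_corner below 0.027 m and horizontal distance between tray and pin below 0.008 m and height (world z) of tray below 0.006 m), for 0.3 s.
2. the mister stands on the cork coaster and every plant stands upright on the swung-out tray, let go (x of plant1_mid in the frame of tray between 0.05 and 0.18 m and y of plant1_mid in the frame of tray between 0 and 0.11 m and z of plant1_mid in the frame of tray between 0.038 and 0.054 m and angle between each of plant1_mid, plant2_mid, plant3_mid, plant4_mid, mister_mid's own z axis and vertical below 0.12 rad and contact force between the fingers and plant1 below 0.05 N and x of plant2_mid in the frame of tray between 0.05 and 0.18 m and y of plant2_mid in the frame of tray between 0 and 0.11 m and z of plant2_mid in the frame of tray between 0.038 and 0.054 m and contact force between the fingers and plant2 below 0.05 N and x of plant3_mid in the frame of tray between 0.05 and 0.18 m and y of plant3_mid in the frame of tray between 0 and 0.11 m and z of plant3_mid in the frame of tray between 0.038 and 0.054 m and contact force between the fingers and plant3 below 0.05 N and x of plant4_mid in the frame of tray between 0.05 and 0.18 m and y of plant4_mid in the frame of tray between 0 and 0.11 m and z of plant4_mid in the frame of tray between 0.038 and 0.054 m and contact force between the fingers and plant4 below 0.05 N and horizontal distance between mister_mid and coaster below 0.022 m and height (world z) of mister_mid between 0.042 and 0.054 m and contact force between the fingers and mister below 0.05 N and horizontal distance between tray and pin below 0.008 m and height (world z) of tray below 0.006 m and horizontal distance between tray_corner and orange_corner below 0.05 m), for 0.3 s.
3. the loaded tray has been swung in: its outer wall lies along the green line, the plants still standing on it (x of plant1_mid in the frame of tray between 0.05 and 0.18 m and y of plant1_mid in the frame of tray between 0 and 0.11 m and z of plant1_mid in the frame of tray between 0.038 and 0.054 m and angle between each of plant1_mid, plant2_mid, plant3_mid, plant4_mid's own z axis and vertical below 0.12 rad and contact force between the fingers and plant1 below 0.05 N and x of plant2_mid in the frame of tray between 0.05 and 0.18 m and y of plant2_mid in the frame of tray between 0 and 0.11 m and z of plant2_mid in the frame of tray between 0.038 and 0.054 m and contact force between the fingers and plant2 below 0.05 N and x of plant3_mid in the frame of tray between 0.05 and 0.18 m and y of plant3_mid in the frame of tray between 0 and 0.11 m and z of plant3_mid in the frame of tray between 0.038 and 0.054 m and contact force between the fingers and plant3 below 0.05 N and x of plant4_mid in the frame of tray between 0.05 and 0.18 m and y of plant4_mid in the frame of tray between 0 and 0.11 m and z of plant4_mid in the frame of tray between 0.038 and 0.054 m and contact force between the fingers and plant4 below 0.05 N and horizontal distance between tray and pin below 0.008 m and height (world z) of tray below 0.006 m and horizontal distance between tray_corner and green_corner below 0.022 m), for 0.3 s.
4. the dial's pointer is at the green dot (value of joint dial between 1.22 and 1.58 rad), for 0.3 s.
At the end, for the whole second after the job is handed in: The mister stands upright on the coaster, centred within 22 mm; every plant present stands upright (7 degrees) on the tray floor; the tray lies flat on its pin, outer wall along the green line (free corner within 22 mm, 5 degrees); the dial is at green (1.4 +- 0.18 rad); all at rest and let go (all of step 3 and all of step 4 and horizontal distance between mister_mid and coaster below 0.022 m and height (world z) of mister_mid between 0.042 and 0.054 m and angle between mister_mid's own z axis and vertical below 0.12 rad and contact force between the fingers and mister below 0.05 N and linear speed of each of mister, tray, plant1, plant2, plant3, plant4 below 0.01 m/s and velocity of joint dial between -0.1 and 0.1 rad/s); the robot touches nothing.
It fails at once if the candlestick or the jug is shifted by more than 25 mm or knocked over (distance of any of candlestick, jug from where it was at the start of the episode above 0.025 m or angle between any of candlestick, jug's own z axis and vertical above 0.5 rad).
It fails at once if the tray comes off its pin or is lifted (horizontal distance between tray and pin above 0.015 m or height (world z) of tray above 0.02 m).
Of plant1, plant2, plant3, plant4 only 2 to 4 are there at a start; the rules pass over those that are not, and their reading is None.
At some moment in a run one of plant1, plant2, plant3, plant4 may be knocked a few centimetres aside while the robot is not near it.
Once in a run the grip may slacken for a moment while it holds something.
It also fails if it takes over 210 s, if anything falls off the work surface, if the arm or the gripper's body presses on something with over 40 N, if the wrist force passes 120 N, or if a joint passes its speed limit or range.

## Working session

There is one attempt and no reset: what is moved stays moved. The work goes in short steps, Python scripts to look and compute and a tool call to move; the robot and the scene stay as the last step left them, time stands still between calls to the robot, and variables do not carry over. Pictures are saved under pics/ and viewed, at most 14 in all, crops included, and the job is handed in when it is done.

Besides the shell and the picture viewer there is one more tool, called in YAML: its name, and indented under it one key for each argument. move_arm: Moves the arm, as the interface text tells. Its arguments: {"type":"object","properties":{"rows":{"type":"array"},"squeeze":{"type":"number"}},"required":["rows"]}

```bash
mkdir -p pics
cat > h.py <<'E'
import numpy as np, cv2
from workcell import r, eyes, models
from scipy.spatial.transform import Rotation as R
def cal(n):
    c=eyes.get_calibration(n); K=np.array([[c['fx'],0,c['cx']],[0,c['fy'],c['cy']],[0,0,1]])
    return K,cv2.Rodrigues(np.array(c['rvec'],float))[0],np.array(c['tvec'],float)
def snap(n,f=None):
    p,d=eyes.snapshot(n)
    if f: cv2.imwrite(f'pics/{f}.png',p[:,:,::-1])
    return p,d
def cloud(n,d):
    K,Rm,t=cal(n); v,u=np.mgrid[:480,:640]
    c=np.stack([(u-K[0,2])/K[0,0]*d,(v-K[1,2])/K[1,1]*d,d],-1)
    w=(c-t)@Rm; w[d==0]=np.nan
    return w
def proj(n,P):
    K,Rm,t=cal(n); q=np.atleast_2d(P)@Rm.T+t; q=q@K.T; return q[:,:2]/q[:,2:]
def pixz(n,uv,z):
    K,Rm,t=cal(n); ray=np.linalg.inv(K)@np.array([uv[0],uv[1],1.]); ray=Rm.T@ray; o=-Rm.T@t
    return o+ray*(z-o[2])/ray[2]
E
python3 - <<'E'
from h import *
o=r.observe(); print(o['tcp_pos'],o['eef_rot'],o['time'],o['grip_width'])
for n in('top','side'):
    p,d=snap(n,n+'0'); w=cloud(n,d); K,Rm,t=cal(n); print(n,K[0,0],-Rm.T@t)
    for l in ['station','tray','dial_base','dial','plant1_mid','plant2_mid','plant3_mid','plant4_mid','mister_mid','coaster','candlestick','jug']:
        for m in models.masks_of(n,l):
            q=w[m['region']]; q=q[~np.isnan(q[:,0])]
            if len(q): 
                top=q[q[:,2]>np.percentile(q[:,2],90)-.004]
                print(l,round(m['conf'],2),np.round(m['rect']),len(q),np.round(np.median(q,0),3),np.round(q.min(0),3),np.round(q.max(0),3))
E
```

```text
[ 0.17232716 -0.52206193  0.2476751 ] [-3.14031478e+00 -6.02555885e-05  3.18812839e-01] 0.0 0.08539967186667809
top 570.5628639212293 [ 0.46630326 -0.07369499  1.05050355]
station 0.95 [ 88. 163. 297. 350.] 4530 [0.607 0.305 0.092] [ 0.392 -0.002 -0.005] [0.731 0.371 0.152]
tray 0.93 [148. 199. 242. 320.] 7904 [0.53  0.18  0.005] [ 0.439  0.097 -0.004] [0.663 0.269 0.03 ]
dial_base 0.76 [343. 303. 394. 352.] 2018 [ 0.437 -0.135  0.023] [ 0.391 -0.183 -0.005] [ 0.481 -0.091  0.064]
dial 0.94 [351. 314. 383. 342.] 723 [ 0.437 -0.134  0.03 ] [ 0.41  -0.162  0.018] [ 0.462 -0.109  0.064]
plant2_mid 0.83 [416. 315. 444. 343.] 738 [ 0.439 -0.24   0.065] [ 0.414 -0.269  0.012] [ 0.463 -0.22   0.081]
plant2_mid 0.64 [410. 256. 442. 290.] 768 [ 0.531 -0.234  0.064] [ 0.509 -0.263 -0.002] [ 0.557 -0.214  0.084]
plant2_mid 0.63 [402. 156. 442. 199.] 1299 [ 0.695 -0.219  0.08 ] [ 0.664 -0.257 -0.005] [ 0.745 -0.192  0.114]
plant2_mid 0.31 [166. 241. 200. 270.] 689 [0.555 0.189 0.062] [ 0.535  0.174 -0.002] [0.584 0.235 0.085]
plant3_mid 0.79 [494. 312. 536. 342.] 943 [ 0.442 -0.381  0.062] [ 0.4
[... 1990 characters left out ...]
] [ 0.512 -0.266  0.001] [ 0.56  -0.218  0.081]
plant3_mid 0.76 [233. 397. 269. 446.] 1344 [ 0.447 -0.403  0.062] [ 0.408 -0.418 -0.004] [ 0.469 -0.342  0.083]
plant4_mid 0.87 [317. 379. 357. 425.] 1241 [ 0.574 -0.386  0.062] [ 0.551 -0.4    0.   ] [ 0.6   -0.35   0.083]
mister_mid 0.6 [299. 142. 316. 176.] 547 [0.558 0.179 0.051] [ 0.537  0.169 -0.   ] [0.58  0.288 0.083]
mister_mid 0.34 [238. 267. 266. 298.] 694 [ 0.437 -0.146  0.032] [ 0.411 -0.165 -0.001] [ 0.465 -0.069  0.063]
coaster 0.84 [347. 263. 389. 300.] 1046 [ 0.661 -0.122  0.003] [ 0.623 -0.163 -0.002] [ 0.701 -0.078  0.008]
jug 0.63 [380. 281. 427. 343.] 2049 [ 0.7   -0.245  0.072] [ 0.666 -0.265 -0.003] [ 0.76  -0.136  0.113]
```

View pics/top0.png

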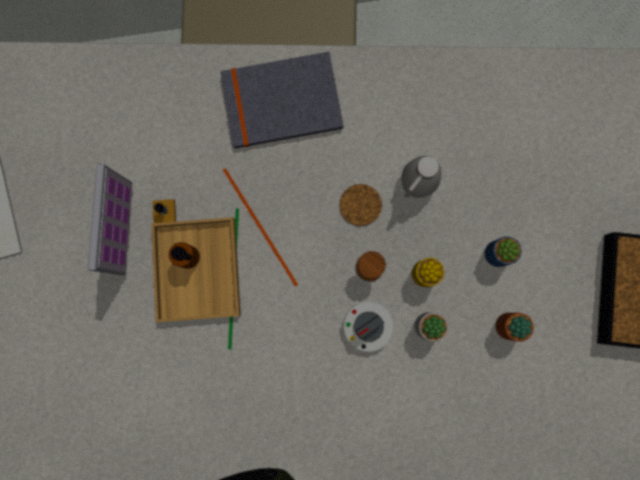

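View pics/side0.png

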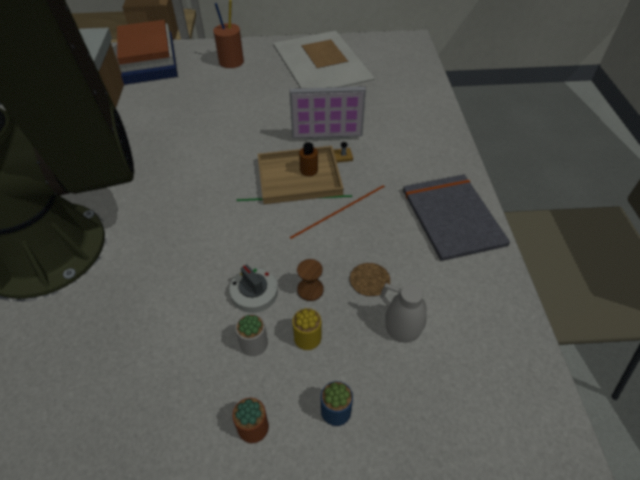

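```bash
cat >> h.py <<'E'
def line(n,p,w,box,kind):
    hsv=cv2.cvtColor(p,cv2.COLOR_RGB2HSV); h,s=hsv[...,0],hsv[...,1]
    m=((h>45)&(h<85)&(s>100)) if kind=='g' else ((h<14)&(s>140))
    b=np.zeros_like(m); b[box[1]:box[3],box[0]:box[2]]=1; m&=b
    vu=np.argwhere(m); P=np.array([pixz(n,(u,v),0) for v,u in vu])[:,:2]
    vx,vy,x,y=cv2.fitLine(P.astype(np.float32),cv2.DIST_HUBER,0,.001,.001).ravel()
    a=(P-[x,y])@[vx,vy]; return len(P),np.array([x,y])+a.min()*np.array([vx,vy]),np.array([x,y])+a.max()*np.array([vx,vy])
E
python3 - <<'E'
from h import *
for n,bg,bo in (('top',(222,200,245,352),(215,160,305,292)),('side',(230,192,360,204),(288,183,388,240))):
    p,d=snap(n); w=cloud(n,d)
    for k,b in (('g',bg),('o',bo)):
        c,a,e=line(n,p,w,b,k); print(n,k,c,a.round(4),e.round(4),np.arctan2(*(a-e)[::-1]).round(3))
    x=w.reshape(-1,3); f=lambda lo,hi,z0,z1:x[(x[:,0]>lo[0])&(x[:,0]<hi[0])&(x[:,1]>lo[1])&(x[:,1]<hi[1])&(x[:,2]>z0)&(x[:,2]<z1)]
    q=f((.59,.15),(.70,.27),.033,.05); print('pin',len(q),q.mean(0),np.ptp(q,0))
    q=f((.41,.05),(.65,.28),.015,.03); q=q[:,:2]
    print('tray walls',len(q),cv2.minAreaRect((q*1000).astype(np.float32)))
    q=f((.39,.2),(.8,.4),.12,.16);q=q[:,:2]; print('panel',cv2.minAreaRect((q*1000).astype(np.float32)))
    for nm,cx,cy,z0,z1 in (('white',.439,-.24,.055,.066),('terr',.442,-.385,.055,.066),('blue',.57,-.37,.055,.066),('yellow',.531,-.236,.055,.066),('candle',.541,-.137,.06,.08),('mister',.555,.19,.056,.072),('mcap',.555,.19,.075,.09),('coaster',.66,-.12,.002,.008),('base',.437,-.136,.018,.026),('knob',.437,-.136,.05,.07),('jug',.70,-.22,.08,.12)):
        q=f((cx-.05,cy-.05),(cx+.05,cy+.05),z0,z1)[:,:2]
        if len(q)>5: 
            e=cv2.minEnclosingCircle((q*1000).astype(np.float32)); print(nm,len(q),np.round(e[0]),round(e[1],1),q.mean(0).round(4),*(( [cv2.minAreaRect((q*1000).astype(np.float32))] if nm=='knob' else [])))
p,d=snap('top'); big=cv2.resize(p[290:360,330:460],None,fx=6,fy=6,interpolation=cv2.INTER_CUBIC); big2=cv2.resize(p[225:355,390:545],(780,654))[:,:]
c=np.concatenate([cv2.resize(p[290:365,330:405],(400,400)),cv2.resize(p[225:350,402:540],(400,400))],1); cv2.imwrite('pics/crop1.png',c[:,:,::-1])
E
```

```text
top g 171 [0.3919 0.1148] [0.6485 0.1094] 3.121
top o 428 [ 0.5087 -0.0044] [0.7245 0.1366] -2.563
pin 81 [0.64239029 0.24511879 0.03953753] [0.01713308 0.01724057 0.01004298]
tray walls 1242 ((548.2857055664062, 181.58642578125), (209.35186767578125, 151.65396118164062), 5.503755569458008)
panel ((607.8966064453125, 311.4134826660156), (18.422727584838867, 174.0584259033203), 88.8495101928711)
white 318 [ 438. -245.] 25.0 [ 0.4385 -0.2429]
terr 330 [ 441. -391.] 25.5 [ 0.4412 -0.3863]
blue 320 [ 573. -373.] 25.3 [ 0.5715 -0.3692]
yellow 303 [ 534. -239.] 25.2 [ 0.5326 -0.2371]
candle 595 [ 543. -138.] 23.9 [ 0.5436 -0.1374]
mister 271 [557. 196.] 22.1 [0.5564 0.1946]
mcap 203 [557. 190.] 17.6 [0.5558 0.1925]
coaster 1271 [ 659. -118.] 66.4 [ 0.6594 -0.1189]
base 1280 [ 437. -136.] 44.9 [ 0.4365 -0.1349]
knob 278 [ 437. -136.] 25.3 [ 0.4366 -0.1352] ((436.5335998535156, -135.38629150390625), (15.989771842956543, 50.146026611328125), 35.23548889160156)
jug 668 [ 695. -219.] 35.3 [ 0.6996 -0.2225]
side g 1 [0.6128 0.1114] [0.6128 0.1114] 0.0
side o 67 [ 0.5161 -0.001 ] [0.7215 0.1334] 
[... 217 characters left out ...]
1088867188, 309.9764099121094), (24.742921829223633, 174.42225646972656), 88.20339965820312)
white 325 [ 441. -247.] 25.5 [ 0.4424 -0.2544]
terr 447 [ 443. -393.] 25.1 [ 0.4454 -0.3984]
blue 418 [ 576. -375.] 25.4 [ 0.5746 -0.3802]
yellow 302 [ 536. -242.] 25.2 [ 0.5357 -0.2489]
candle 473 [ 545. -140.] 24.3 [ 0.5457 -0.1413]
mister 155 [559. 193.] 22.8 [0.5598 0.1857]
mcap 92 [557. 190.] 19.5 [0.558  0.1896]
coaster 911 [ 660. -127.] 63.2 [ 0.6607 -0.1219]
base 920 [ 440. -138.] 45.7 [ 0.4398 -0.1459]
knob 243 [ 439. -138.] 25.7 [ 0.4396 -0.1407] ((439.08544921875, -138.33218383789062), (17.322948455810547, 51.23107147216797), 34.366878509521484)
jug 779 [ 697. -223.] 37.0 [ 0.7032 -0.2328]
```

View pics/crop1.png

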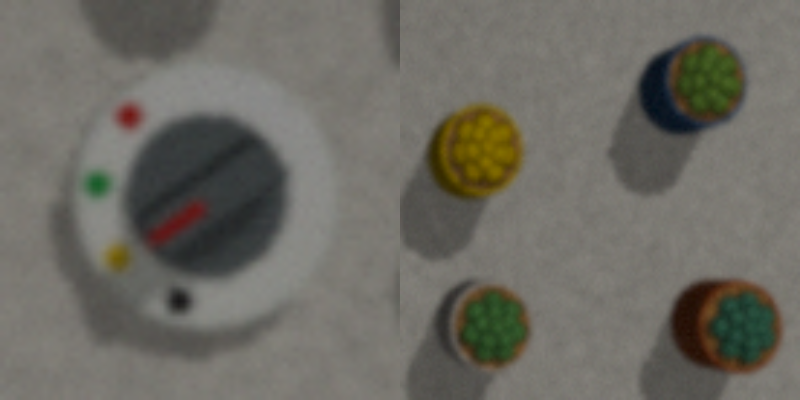

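The left half of the crop shows the dial: its pointer is at the yellow dot, with green next at crop (97,183). The right half shows the pots. White is at top-image (432,326), blue at (505,251) and terracotta/copper at (517,327). The yellow pot at (428,272) is the look-alike, so I'll leave it alone. That makes three plants.

move_arm:
  rows:
    - {"delta_rot": [0, 0, 9], "dp": [30, 10, 0], "hand": -1}
    - {"delta_rot": [0, 0, 18.3], "dp": [60, 20, 0], "hand": -1}
    - {"delta_rot": [0, 0, 18.3], "dp": [90, 30, 0], "hand": -1}
    - {"delta_rot": [0, 0, 18.3], "dp": [122, 40, 0], "hand": -1}
    - {"delta_rot": [0, 0, 18.3], "dp": [122, 40, 0], "hand": -1}
  squeeze: 40

```text
time: 2.08
tcp_pos: [0.3025, -0.5216, 0.2479]
eef_rot: [-3.141, 0.0, 0.002]
contact_force: [-0.3, 0.3, -0.4]
grip_width: 0.0001
grasp_force: 0.0
```

move_arm:
  rows:
    - {"delta_rot": [0, 0, 0], "dp": [20, -50, 0], "hand": -1}
    - {"delta_rot": [0, 0, 0], "dp": [40, -100, 0], "hand": -1}
    - {"delta_rot": [0, 0, 0], "dp": [60, -160, 0], "hand": -1}
    - {"delta_rot": [0, 0, 0], "dp": [80, -220, 0], "hand": -1}
    - {"delta_rot": [0, 0, 0], "dp": [100, -280, 0], "hand": -1}

```text
time: 2.7
tcp_pos: [0.3999, -0.2427, 0.2484]
eef_rot: [3.141, -0.0, -0.002]
contact_force: [1.6, 0.2, 0.2]
grip_width: -0.0
grasp_force: 0.0
```

move_arm:
  rows:
    - {"delta_rot": [0, 0, 0], "dp": [10, -60, 0], "hand": -1}
    - {"delta_rot": [0, 0, 0], "dp": [20, -120, 0], "hand": -1}
    - {"delta_rot": [0, 0, 0], "dp": [30, -180, 0], "hand": -1}
    - {"delta_rot": [0, 0, 0], "dp": [40, -240, 0], "hand": -1}
    - {"delta_rot": [0, 0, 0], "dp": [50, -290, 0], "hand": -1}

```text
time: 3.32
tcp_pos: [0.4501, 0.0474, 0.2486]
eef_rot: [3.142, -0.001, -0.0]
contact_force: [0.3, -0.6, -0.3]
grip_width: 0.0005
grasp_force: 0.0
```

move_arm:
  rows:
    - {"delta_rot": [0, 0, 0], "dp": [2, -50, 0], "hand": -1}
    - {"delta_rot": [0, 0, 0], "dp": [4, -100, 0], "hand": -1}
    - {"delta_rot": [0, 0, 0], "dp": [6, -150, 0], "hand": -1}
    - {"delta_rot": [0, 0, 0], "dp": [7, -200, 0], "hand": -1}
    - {"delta_rot": [0, 0, 0], "dp": [7, -235, 0], "hand": -1}

```text
time: 3.95
tcp_pos: [0.4573, 0.282, 0.2483]
eef_rot: [3.142, -0.0, -0.0]
contact_force: [0.9, -0.4, -0.2]
grip_width: 0.0001
grasp_force: 0.0
```

move_arm:
  rows:
    - {"delta_rot": [0, 0, 0], "dp": [0, 0, 55], "hand": -1}
    - {"delta_rot": [0, 0, 0], "dp": [0, 0, 110], "hand": -1}
    - {"delta_rot": [0, 0, 0], "dp": [0, 0, 165], "hand": -1}
    - {"delta_rot": [0, 0, 0], "dp": [0, 0, 205], "hand": -1}
    - {"delta_rot": [0, 0, 0], "dp": [0, 0, 222], "hand": -1}

```text
time: 4.58
tcp_pos: [0.4569, 0.2798, 0.0245]
eef_rot: [3.14, 0.002, -0.001]
contact_force: [-0.2, 0.1, 0.7]
grip_width: -0.0
grasp_force: 0.0
```

move_arm:
  rows:
    - {"delta_rot": [0, 0, 0], "dp": [0, 7, 0], "hand": -1}
    - {"delta_rot": [0, 0, 0], "dp": [0, 14, 0], "hand": -1}
    - {"delta_rot": [0, 0, 0], "dp": [0, 20, 0], "hand": -1}
    - {"delta_rot": [0, 0, 0], "dp": [0, 26, 0], "hand": -1}
    - {"delta_rot": [0, 0, 0], "dp": [0, 32, 0], "hand": -1}

```text
time: 5.2
tcp_pos: [0.4577, 0.2486, 0.0268]
eef_rot: [-3.141, -0.001, -0.001]
contact_force: [-1.2, 3.0, 1.2]
grip_width: -0.0001
grasp_force: 1.4
```

move_arm:
  rows:
    - {"delta_rot": [0, 0, 0], "dp": [1, 7, 0], "hand": -1}
    - {"delta_rot": [0, 0, 0], "dp": [2, 15, 0], "hand": -1}
    - {"delta_rot": [0, 0, 0], "dp": [3, 23, 0], "hand": -1}
    - {"delta_rot": [0, 0, 0], "dp": [4, 31, 0], "hand": -1}
    - {"delta_rot": [0, 0, 0], "dp": [5, 38, 0], "hand": -1}

```text
time: 5.82
tcp_pos: [0.4627, 0.2102, 0.0263]
eef_rot: [-3.142, -0.0, -0.001]
contact_force: [0.5, 2.2, 0.3]
grip_width: -0.0
grasp_force: 0.9
```

move_arm:
  rows:
    - {"delta_rot": [0, 0, 0], "dp": [1, 8, 0], "hand": -1}
    - {"delta_rot": [0, 0, 0], "dp": [2, 16, 0], "hand": -1}
    - {"delta_rot": [0, 0, 0], "dp": [3, 24, 0], "hand": -1}
    - {"delta_rot": [0, 0, 0], "dp": [4, 31, 0], "hand": -1}
    - {"delta_rot": [0, 0, 0], "dp": [5, 36, 0], "hand": -1}

```text
time: 6.45
tcp_pos: [0.4675, 0.1743, 0.0263]
eef_rot: [3.142, 0.0, -0.001]
contact_force: [0.1, 1.5, 0.3]
grip_width: -0.0002
grasp_force: 0.9
```

```bash
cat >> h.py <<'E'
PIN=np.array([.6433,.2437])
def tray():
    out=[]
    for n in('top','side'):
        p,d=snap(n); w=cloud(n,d); ms=models.masks_of(n,'tray')
        if not ms: print(n,'no tray'); continue
        m=ms[0]['region']; q=w[m]; q=q[~np.isnan(q[:,0])]; q=q[(q[:,2]>-.01)&(q[:,2]<.03)][:,:2]
        # fit outline angle: search yaw so that tray-frame extents match 25..205, -20..130
        best=None
        for a in np.arange(-.15,.85,.005):
            c,s=np.cos(3.121+a),np.sin(3.121+a); x=(q-PIN)@[c,s]; y=(q-PIN)@[-s,c]
            e=((x<.022)|(x>.208)|(y<-.023)|(y>.133)).mean()
            ex=(np.percentile(y,1)+.02)**2+(np.percentile(y,99)-.13)**2+(np.percentile(x,99.)-.205)**2
            if best is None or ex<best[0]: best=(ex,a,e)
        out.append((n,round(best[1],3),round(best[0]**.5,4)))
    return out
E
python3 - <<'E'
from h import *
print(tray()); p,d=snap('top','top1'); print(line('top',p,0,(170,160,320,330),'o'))
E
```

```text
[('top', np.float64(0.57), np.float64(0.0019)), ('side', np.float64(0.595), np.float64(0.0028))]
(608, array([ 0.52149175, -0.01654885]), array([0.69522113, 0.16466965]))
```

View pics/top1.png

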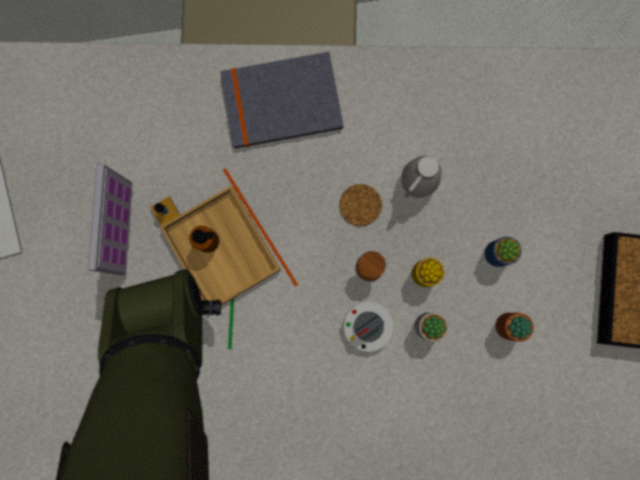

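move_arm:
  rows:
    - {"delta_rot": [0, 0, 0], "dp": [0, 2, 0], "hand": -1}
    - {"delta_rot": [0, 0, 0], "dp": [0, 3, 0], "hand": -1}
    - {"delta_rot": [0, 0, 0], "dp": [0, 3, 0], "hand": -1}
    - {"delta_rot": [0, 0, 0], "dp": [0, 3, 0], "hand": -1}
    - {"delta_rot": [0, 0, 0], "dp": [0, 3, 0], "hand": -1}

```text
time: 7.32
tcp_pos: [0.4675, 0.1718, 0.0263]
eef_rot: [3.142, -0.0, -0.001]
contact_force: [-0.7, 1.7, -0.7]
grip_width: -0.0001
grasp_force: 0.7
```

move_arm:
  rows:
    - {"delta_rot": [0, 0, 0], "dp": [-5, -15, 0], "hand": -1}
    - {"delta_rot": [0, 0, 0], "dp": [-5, -20, -30], "hand": -1}
    - {"delta_rot": [0, 0, 0], "dp": [-5, -20, -90], "hand": 0.7}
    - {"delta_rot": [0, 0, 0], "dp": [-5, -20, -150], "hand": 0.7}
    - {"delta_rot": [0, 0, 0], "dp": [-5, -20, -170], "hand": 0.7}

```text
time: 7.95
tcp_pos: [0.4629, 0.1928, 0.2]
eef_rot: [-3.14, -0.005, -0.0]
contact_force: [-0.6, -0.0, -0.6]
grip_width: 0.0541
grasp_force: 0.0
```

```bash
cat >> h.py <<'E'
def scene(what):
    W=[cloud(n,snap(n)[1]).reshape(-1,3) for n in('top','side')]
    for nm,cx,cy,z0,z1 in what:
        es=[]
        for x in W:
            q=x[(abs(x[:,0]-cx)<.045)&(abs(x[:,1]-cy)<.045)&(x[:,2]>z0)&(x[:,2]<z1)][:,:2]
            if len(q)>8:
                e=cv2.minEnclosingCircle((q*1000).astype(np.float32)); es.append((np.round(e[0],1).tolist(),round(e[1],1)))
        print(nm,es)
E
python3 - <<'E'
from h import *
print(tray(),r.observe()['tcp_pos'],r.observe()['time'])
scene([('mister',.53,.14,.056,.072),('mister',.53,.16,.056,.072)])
E
```

```text
[('top', np.float64(0.58), np.float64(0.0015)), ('side', np.float64(0.605), np.float64(0.0029))] [0.46199963 0.19214906 0.19553757] 8.15
mister [([574.1, 160.7], 16.7), ([574.6, 158.7], 15.3)]
mister [([574.1, 160.7], 16.7), ([574.6, 158.7], 15.3)]
```

Run:
```python
from h import *
scene([('mister',.59,.16,.054,.066),('mcap',.59,.16,.07,.09)])
print(r.observe()['tcp_pos'],r.observe()['grip_width'])
```

```text
mister [([587.5, 160.8], 22.0), ([590.3, 155.3], 23.6)]
mcap [([588.9, 155.3], 17.2), ([588.7, 153.2], 18.7)]
[0.46208436 0.19175632 0.19506061] 0.07325678566577222
```

move_arm:
  rows:
    - {"delta_rot": [0, 0, 0], "dp": [45, 11, 0], "hand": 0.7}
    - {"delta_rot": [0, 0, 0], "dp": [90, 22, 0], "hand": 0.7}
    - {"delta_rot": [0, 0, 0], "dp": [127, 33, 10], "hand": 0.7}
    - {"delta_rot": [0, 0, 0], "dp": [127, 33, 50], "hand": 0.7}
    - {"delta_rot": [0, 0, 0], "dp": [127, 33, 80], "hand": 0.7}

```text
time: 8.98
tcp_pos: [0.589, 0.1583, 0.1135]
eef_rot: [3.141, 0.003, -0.001]
contact_force: [0.8, 0.0, -0.5]
grip_width: 0.0724
grasp_force: 0.0
```

move_arm:
  rows:
    - {"delta_rot": [0, 0, 0], "dp": [0, 0, 30], "hand": 0.7}
    - {"delta_rot": [0, 0, 0], "dp": [0, 0, 55], "hand": 0.7}
    - {"delta_rot": [0, 0, 0], "dp": [0, 0, 69], "hand": 0.7}
    - {"delta_rot": [0, 0, 0], "dp": [0, 0, 69], "hand": 0.7}
    - {"delta_rot": [0, 0, 0], "dp": [0, 0, 69], "hand": -0.3}

```text
time: 9.6
tcp_pos: [0.5899, 0.1588, 0.0482]
eef_rot: [-3.141, -0.001, -0.001]
contact_force: [0.1, -0.1, -0.4]
grip_width: 0.0561
grasp_force: 0.0
```

move_arm:
  rows:
    - {"delta_rot": [0, 0, 0], "dp": [0, 0, 0], "hand": -0.3}
    - {"delta_rot": [0, 0, 0], "dp": [0, 0, 0], "hand": -0.3}
    - {"delta_rot": [0, 0, 0], "dp": [0, 0, 0], "hand": -0.3}
    - {"delta_rot": [0, 0, 0], "dp": [0, 0, 0], "hand": -0.3}
    - {"delta_rot": [0, 0, 0], "dp": [0, 0, 0], "hand": -0.3}

```text
time: 10.22
tcp_pos: [0.5901, 0.1588, 0.0486]
eef_rot: [-3.141, -0.002, -0.001]
contact_force: [-1.0, -0.2, 7.0]
grip_width: 0.0431
grasp_force: 40.9
```

move_arm:
  rows:
    - {"delta_rot": [0, 0, 0], "dp": [0, 0, -20], "hand": -0.3}
    - {"delta_rot": [0, 0, 0], "dp": [0, 0, -60], "hand": -0.3}
    - {"delta_rot": [0, 0, 0], "dp": [5, 20, -80], "hand": -0.3}
    - {"delta_rot": [0, 0, 0], "dp": [15, 60, -80], "hand": -0.3}
    - {"delta_rot": [0, 0, 0], "dp": [25, 100, -80], "hand": -0.3}

```text
time: 10.85
tcp_pos: [0.6147, 0.0578, 0.129]
eef_rot: [-3.142, -0.001, 0.0]
contact_force: [0.5, -0.2, -1.8]
grip_width: 0.0428
grasp_force: 41.0
```

move_arm:
  rows:
    - {"delta_rot": [0, 0, 0], "dp": [10, 40, 0], "hand": -0.3}
    - {"delta_rot": [0, 0, 0], "dp": [20, 80, 0], "hand": -0.3}
    - {"delta_rot": [0, 0, 0], "dp": [30, 120, 0], "hand": -0.3}
    - {"delta_rot": [0, 0, 0], "dp": [40, 155, 0], "hand": -0.3}
    - {"delta_rot": [0, 0, 0], "dp": [45, 179, 0], "hand": -0.3}

```text
time: 11.48
tcp_pos: [0.6595, -0.1219, 0.1283]
eef_rot: [3.141, -0.001, -0.001]
contact_force: [-0.1, -0.1, -2.2]
grip_width: 0.043
grasp_force: 41.0
```

Run:
```python
from h import *
o=r.observe();print(o['tcp_pos'],o['grip_width'],o['grasp_force'])
scene([('coaster',.66,-.12,.0025,.008)])
p,d=snap('side','side2'); cv2.imwrite('pics/side2.png',p[180:480,220:460,::-1])
```

```text
[ 0.65953915 -0.12188828  0.12832073] 0.043000436325997475 41.04203939437866
coaster [([663.2, -122.6], 52.3)]
```

View pics/side2.png

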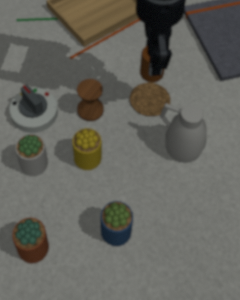

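The mister hangs upright in the gripper above the coaster at crop (150,98). Nothing else has moved.

move_arm:
  rows:
    - {"delta_rot": [0, 0, 0], "dp": [0, 0, 25], "hand": -0.3}
    - {"delta_rot": [0, 0, 0], "dp": [0, 0, 50], "hand": -0.3}
    - {"delta_rot": [0, 0, 0], "dp": [0, 0, 70], "hand": -0.3}
    - {"delta_rot": [0, 0, 0], "dp": [0, 0, 78], "hand": -0.3}
    - {"delta_rot": [0, 0, 0], "dp": [0, 0, 79.5], "hand": -0.3}

```text
time: 12.25
tcp_pos: [0.6597, -0.1201, 0.0485]
eef_rot: [3.141, -0.001, -0.0]
contact_force: [-2.8, 1.8, 8.3]
grip_width: 0.043
grasp_force: 42.2
```

move_arm:
  rows:
    - {"delta_rot": [0, 0, 0], "dp": [0, 0, 0], "hand": -0.3}
    - {"delta_rot": [0, 0, 0], "dp": [0, 0, 0], "hand": 0.5}
    - {"delta_rot": [0, 0, 0], "dp": [0, 0, 0], "hand": 0.5}
    - {"delta_rot": [0, 0, 0], "dp": [0, 0, 0], "hand": 0.5}
    - {"delta_rot": [0, 0, 0], "dp": [0, 0, 0], "hand": 0.5}

```text
time: 12.88
tcp_pos: [0.6593, -0.1204, 0.0478]
eef_rot: [-3.142, -0.0, -0.001]
contact_force: [0.1, -0.1, -0.3]
grip_width: 0.0639
grasp_force: 0.0
```

move_arm:
  rows:
    - {"delta_rot": [0, 0, 0], "dp": [0, 0, -20], "hand": 0.5}
    - {"delta_rot": [0, 0, 0], "dp": [0, 0, -60], "hand": 0.5}
    - {"delta_rot": [0, 0, 0], "dp": [0, 0, -110], "hand": 0.5}
    - {"delta_rot": [0, 0, 0], "dp": [-40, 0, -130], "hand": 0.7}
    - {"delta_rot": [0, 0, 0], "dp": [-90, 10, -130], "hand": 0.7}

```text
time: 13.5
tcp_pos: [0.5691, -0.1301, 0.181]
eef_rot: [3.14, -0.005, 0.0]
contact_force: [0.7, -0.4, -0.7]
grip_width: 0.0725
grasp_force: 0.0
```

Run:
```python
from h import *
o=r.observe();print(o['tcp_pos'],o['grip_width'],o['grasp_force'])
scene([('mister',.66,-.12,.054,.066),('mcap',.66,-.12,.07,.09),('white',.4395,-.246,.055,.066),('terr',.442,-.392,.055,.066),('blue',.5745,-.374,.055,.066)])
```

```text
[ 0.56913415 -0.13014209  0.18102859] 0.07246050750614522 0.0
mister [([658.8, -121.6], 21.9)]
mcap [([660.6, -126.5], 18.7)]
white [([438.2, -244.4], 25.1), ([441.4, -246.6], 25.5)]
terr [([441.1, -390.6], 25.0), ([443.2, -392.8], 25.4)]
blue [([573.0, -372.2], 25.1), ([575.8, -374.5], 25.6)]
```

move_arm:
  rows:
    - {"delta_rot": [0, 0, 0], "dp": [1, 50, 0], "hand": 0.7}
    - {"delta_rot": [0, 0, 0], "dp": [2, 100, 0], "hand": 0.7}
    - {"delta_rot": [0, 0, 0], "dp": [3, 160, 0], "hand": 0.7}
    - {"delta_rot": [0, 0, 0], "dp": [4, 215, 0], "hand": 0.7}
    - {"delta_rot": [0, 0, 0], "dp": [5, 243, 20], "hand": 0.7}

```text
time: 14.22
tcp_pos: [0.5745, -0.3766, 0.1602]
eef_rot: [3.139, -0.004, -0.003]
contact_force: [0.2, 0.3, 1.1]
grip_width: 0.0728
grasp_force: 0.0
```

move_arm:
  rows:
    - {"delta_rot": [0, 0, 0], "dp": [0, 0, 30], "hand": 0.7}
    - {"delta_rot": [0, 0, 0], "dp": [0, 0, 60], "hand": 0.7}
    - {"delta_rot": [0, 0, 0], "dp": [0, 0, 90], "hand": 0.7}
    - {"delta_rot": [0, 0, 0], "dp": [0, 0, 117], "hand": 0.7}
    - {"delta_rot": [0, 0, 0], "dp": [0, 0, 117], "hand": 0.7}

```text
time: 14.85
tcp_pos: [0.5739, -0.3729, 0.0398]
eef_rot: [-3.14, 0.002, -0.0]
contact_force: [-0.5, -0.0, 0.6]
grip_width: 0.0723
grasp_force: 0.0
```

move_arm:
  rows:
    - {"delta_rot": [0, 0, 0], "dp": [0, 0, 0], "hand": -0.1}
    - {"delta_rot": [0, 0, 0], "dp": [0, 0, 0], "hand": -0.1}
    - {"delta_rot": [0, 0, 0], "dp": [0, 0, 0], "hand": -0.1}
    - {"delta_rot": [0, 0, 0], "dp": [0, 0, 0], "hand": -0.1}
    - {"delta_rot": [0, 0, 0], "dp": [0, 0, 0], "hand": -0.1}

```text
time: 15.48
tcp_pos: [0.5751, -0.3738, 0.0431]
eef_rot: [3.14, -0.003, -0.001]
contact_force: [1.0, 1.0, 7.7]
grip_width: 0.0492
grasp_force: 41.8
```

move_arm:
  rows:
    - {"delta_rot": [0, 0, 0], "dp": [0, 0, -20], "hand": -0.1}
    - {"delta_rot": [0, 0, 0], "dp": [0, 0, -60], "hand": -0.1}
    - {"delta_rot": [0, 0, 0], "dp": [0, -10, -95], "hand": -0.1}
    - {"delta_rot": [0, 0, 0], "dp": [3, -50, -100], "hand": -0.1}
    - {"delta_rot": [0, 0, 0], "dp": [7, -100, -100], "hand": -0.1}

```text
time: 16.1
tcp_pos: [0.5813, -0.2729, 0.1432]
eef_rot: [3.14, -0.002, -0.002]
contact_force: [-0.2, -0.8, -2.3]
grip_width: 0.0491
grasp_force: 41.9
```

move_arm:
  rows:
    - {"delta_rot": [0, 0, 0], "dp": [5, -50, 0], "hand": -0.1}
    - {"delta_rot": [0, 0, 0], "dp": [10, -100, 0], "hand": -0.1}
    - {"delta_rot": [0, 0, 0], "dp": [15, -150, 0], "hand": -0.1}
    - {"delta_rot": [0, 0, 0], "dp": [22, -200, 0], "hand": -0.1}
    - {"delta_rot": [0, 0, 0], "dp": [30, -250, 0], "hand": -0.1}

```text
time: 16.73
tcp_pos: [0.6115, -0.0217, 0.1425]
eef_rot: [3.141, -0.001, -0.001]
contact_force: [0.3, -0.3, -1.8]
grip_width: 0.0492
grasp_force: 41.9
```

move_arm:
  rows:
    - {"delta_rot": [0, 0, 0], "dp": [8, -50, 0], "hand": -0.1}
    - {"delta_rot": [0, 0, 0], "dp": [16, -100, 0], "hand": -0.1}
    - {"delta_rot": [0, 0, 0], "dp": [23, -140, 0], "hand": -0.1}
    - {"delta_rot": [0, 0, 0], "dp": [25, -156, 0], "hand": -0.1}
    - {"delta_rot": [0, 0, 0], "dp": [25, -156, 0], "hand": -0.1}

```text
time: 17.35
tcp_pos: [0.6364, 0.133, 0.1415]
eef_rot: [3.142, -0.001, 0.001]
contact_force: [-0.3, -0.1, -1.7]
grip_width: 0.0489
grasp_force: 41.9
```

Run:
```python
from h import *
o=r.observe();print(o['tcp_pos'],o['grip_width'],o['grasp_force'],o['contact_force'])
w=cloud('side',snap('side')[1]).reshape(-1,3); t=o['tcp_pos']
q=w[(np.abs(w[:,:2]-t[:2])<.03).all(1)&(w[:,2]>.04)&(w[:,2]<t[2]+.01)]; print('pot bottom',len(q),np.percentile(q[:,2],[0,1,3,10]))
print(tray())
```

```text
[0.63643669 0.13301791 0.14151747] 0.04890683595028778 41.94758892059326 [-0.31873439 -0.0616103  -1.69945394]
pot bottom 344 [0.09873349 0.09938854 0.10033321 0.10328391]
[('top', np.float64(0.715), np.float64(0.0241)), ('side', np.float64(0.605), np.float64(0.0029))]
```

move_arm:
  rows:
    - {"delta_rot": [0, 0, 0], "dp": [0, 0, 30], "hand": -0.1}
    - {"delta_rot": [0, 0, 0], "dp": [0, 0, 60], "hand": -0.1}
    - {"delta_rot": [0, 0, 0], "dp": [0, 0, 84], "hand": -0.1}
    - {"delta_rot": [0, 0, 0], "dp": [0, 0, 91], "hand": -0.1}
    - {"delta_rot": [0, 0, 0], "dp": [0, 0, 94], "hand": -0.1}

```text
time: 18.23
tcp_pos: [0.6368, 0.1323, 0.0473]
eef_rot: [-3.142, -0.001, -0.001]
contact_force: [0.4, -1.0, -2.0]
grip_width: 0.0492
grasp_force: 41.9
```

move_arm:
  rows:
    - {"delta_rot": [0, 0, 0], "dp": [0, 0, 0], "hand": -0.1}
    - {"delta_rot": [0, 0, 0], "dp": [0, 0, 0], "hand": 0.55}
    - {"delta_rot": [0, 0, 0], "dp": [0, 0, 0], "hand": 0.55}
    - {"delta_rot": [0, 0, 0], "dp": [0, 0, 0], "hand": 0.55}
    - {"delta_rot": [0, 0, 0], "dp": [0, 0, 0], "hand": 0.55}

```text
time: 18.85
tcp_pos: [0.6365, 0.1327, 0.0469]
eef_rot: [-3.142, -0.0, -0.001]
contact_force: [0.8, -0.6, 0.5]
grip_width: 0.0663
grasp_force: 0.0
```

move_arm:
  rows:
    - {"delta_rot": [0, 0, 0], "dp": [0, 0, -25], "hand": 0.55}
    - {"delta_rot": [0, 0, 0], "dp": [0, 0, -70], "hand": 0.55}
    - {"delta_rot": [0, 0, 0], "dp": [0, 0, -120], "hand": 0.7}
    - {"delta_rot": [0, 0, 0], "dp": [-40, 50, -130], "hand": 0.7}
    - {"delta_rot": [0, 0, 0], "dp": [-60, 100, -130], "hand": 0.7}

```text
time: 19.48
tcp_pos: [0.5754, 0.0321, 0.178]
eef_rot: [3.142, -0.002, 0.001]
contact_force: [0.7, -1.0, -0.0]
grip_width: 0.0727
grasp_force: 0.0
```

Run:
```python
from h import *
o=r.observe();print(o['tcp_pos'],o['grip_width'],o['time'])
scene([('blue',.637,.133,.059,.072),('white',.4395,-.246,.055,.066),('terr',.442,-.392,.055,.066)])
print(tray())
```

```text
[0.57539351 0.03209079 0.17798876] 0.07274094795741973 19.475
blue [([637.7, 130.2], 26.2)]
white [([438.5, -244.4], 25.0), ([441.8, -246.8], 26.1)]
terr [([441.6, -390.3], 25.2), ([443.8, -393.1], 25.2)]
[('top', np.float64(0.42), np.float64(0.0992)), ('side', np.float64(0.6), np.float64(0.003))]
```

move_arm:
  rows:
    - {"delta_rot": [0, 0, 0], "dp": [-15, 50, 0], "hand": 0.7}
    - {"delta_rot": [0, 0, 0], "dp": [-30, 105, 0], "hand": 0.7}
    - {"delta_rot": [0, 0, 0], "dp": [-47, 160, 0], "hand": 0.7}
    - {"delta_rot": [0, 0, 0], "dp": [-65, 215, 0], "hand": 0.7}
    - {"delta_rot": [0, 0, 0], "dp": [-82, 270, 0], "hand": 0.7}

```text
time: 20.4
tcp_pos: [0.4943, -0.2381, 0.1766]
eef_rot: [-3.141, 0.0, 0.001]
contact_force: [-0.0, 0.6, 0.2]
grip_width: 0.0727
grasp_force: 0.0
```

move_arm:
  rows:
    - {"delta_rot": [0, 0, 0], "dp": [-15, 50, 0], "hand": 0.7}
    - {"delta_rot": [0, 0, 0], "dp": [-30, 100, 0], "hand": 0.7}
    - {"delta_rot": [0, 0, 0], "dp": [-45, 140, 0], "hand": 0.7}
    - {"delta_rot": [0, 0, 0], "dp": [-51, 154, 0], "hand": 0.7}
    - {"delta_rot": [0, 0, 0], "dp": [-51, 154, 20], "hand": 0.7}

```text
time: 21.02
tcp_pos: [0.444, -0.3918, 0.1574]
eef_rot: [3.14, -0.002, -0.001]
contact_force: [-0.1, 0.0, -0.0]
grip_width: 0.0727
grasp_force: 0.0
```

move_arm:
  rows:
    - {"delta_rot": [0, 0, 0], "dp": [0, 0, 30], "hand": 0.7}
    - {"delta_rot": [0, 0, 0], "dp": [0, 0, 60], "hand": 0.7}
    - {"delta_rot": [0, 0, 0], "dp": [0, 0, 90], "hand": 0.7}
    - {"delta_rot": [0, 0, 0], "dp": [0, 0, 116], "hand": 0.7}
    - {"delta_rot": [0, 0, 0], "dp": [0, 0, 116], "hand": 0.7}

```text
time: 21.65
tcp_pos: [0.4433, -0.3896, 0.039]
eef_rot: [-3.139, 0.003, 0.001]
contact_force: [0.0, -0.2, -0.4]
grip_width: 0.0726
grasp_force: 0.0
```

move_arm:
  rows:
    - {"delta_rot": [0, 0, 0], "dp": [0, 0, 0], "hand": -0.1}
    - {"delta_rot": [0, 0, 0], "dp": [0, 0, 0], "hand": -0.1}
    - {"delta_rot": [0, 0, 0], "dp": [0, 0, 0], "hand": -0.1}
    - {"delta_rot": [0, 0, 0], "dp": [0, 0, 0], "hand": -0.1}
    - {"delta_rot": [0, 0, 0], "dp": [0, 0, 0], "hand": -0.1}

```text
time: 22.28
tcp_pos: [0.444, -0.3916, 0.0423]
eef_rot: [3.14, -0.002, -0.001]
contact_force: [2.6, 1.8, 6.7]
grip_width: 0.0493
grasp_force: 42.1
```

move_arm:
  rows:
    - {"delta_rot": [0, 0, 0], "dp": [0, 0, -20], "hand": -0.1}
    - {"delta_rot": [0, 0, 0], "dp": [0, 0, -60], "hand": -0.1}
    - {"delta_rot": [0, 0, 0], "dp": [2, -10, -105], "hand": -0.1}
    - {"delta_rot": [0, 0, 0], "dp": [10, -50, -110], "hand": -0.1}
    - {"delta_rot": [0, 0, 0], "dp": [20, -100, -110], "hand": -0.1}

```text
time: 22.9
tcp_pos: [0.4633, -0.2908, 0.1529]
eef_rot: [3.14, -0.002, -0.002]
contact_force: [0.5, 0.2, -1.8]
grip_width: 0.0489
grasp_force: 42.0
```

move_arm:
  rows:
    - {"delta_rot": [0, 0, 0], "dp": [10, -50, 0], "hand": -0.1}
    - {"delta_rot": [0, 0, 0], "dp": [20, -100, 0], "hand": -0.1}
    - {"delta_rot": [0, 0, 0], "dp": [30, -150, 0], "hand": -0.1}
    - {"delta_rot": [0, 0, 0], "dp": [45, -200, 0], "hand": -0.1}
    - {"delta_rot": [0, 0, 0], "dp": [60, -250, 0], "hand": -0.1}

```text
time: 23.52
tcp_pos: [0.5236, -0.0397, 0.1523]
eef_rot: [3.141, -0.001, -0.001]
contact_force: [-0.0, -0.3, -1.5]
grip_width: 0.0493
grasp_force: 42.0
```

move_arm:
  rows:
    - {"delta_rot": [0, 0, 0], "dp": [15, -50, 0], "hand": -0.1}
    - {"delta_rot": [0, 0, 0], "dp": [30, -100, 0], "hand": -0.1}
    - {"delta_rot": [0, 0, 0], "dp": [45, -150, 0], "hand": -0.1}
    - {"delta_rot": [0, 0, 0], "dp": [58, -200, 0], "hand": -0.1}
    - {"delta_rot": [0, 0, 0], "dp": [63, -225, 0], "hand": -0.1}

```text
time: 24.15
tcp_pos: [0.5866, 0.186, 0.152]
eef_rot: [-3.141, -0.001, 0.001]
contact_force: [-0.1, -0.5, -1.6]
grip_width: 0.0494
grasp_force: 42.0
```

```bash
cat >> h.py <<'E'
def held():
    o=r.observe();print(o['tcp_pos'],o['grip_width'],o['grasp_force'],o['contact_force'])
    w=cloud('side',snap('side')[1]).reshape(-1,3); t=o['tcp_pos']
    q=w[(np.abs(w[:,:2]-t[:2])<.03).all(1)&(w[:,2]>.04)&(w[:,2]<t[2]+.01)]; print('pot bottom',len(q),np.percentile(q[:,2],[0,1,3,10]))
E
python3 -c "
from h import *
held(); print(tray())"
```

```text
[0.58656914 0.18603409 0.15202322] 0.04941053347872689 42.02140152454376 [-0.06903119 -0.51370292 -1.64356183]
pot bottom 341 [0.10727023 0.10937935 0.11079228 0.11450827]
[('top', np.float64(0.58), np.float64(0.0007)), ('side', np.float64(0.6), np.float64(0.0026))]
```

move_arm:
  rows:
    - {"delta_rot": [0, 0, 0], "dp": [0, 2, 30], "hand": -0.1}
    - {"delta_rot": [0, 0, 0], "dp": [0, 2, 65], "hand": -0.1}
    - {"delta_rot": [0, 0, 0], "dp": [0, 2, 92], "hand": -0.1}
    - {"delta_rot": [0, 0, 0], "dp": [0, 2, 101], "hand": -0.1}
    - {"delta_rot": [0, 0, 0], "dp": [0, 2, 105], "hand": -0.1}

```text
time: 25.02
tcp_pos: [0.5868, 0.1811, 0.0464]
eef_rot: [-3.141, -0.001, -0.001]
contact_force: [0.2, -0.4, -1.7]
grip_width: 0.0493
grasp_force: 42.0
```

move_arm:
  rows:
    - {"delta_rot": [0, 0, 0], "dp": [0, 0, 0], "hand": -0.1}
    - {"delta_rot": [0, 0, 0], "dp": [0, 0, 0], "hand": 0.55}
    - {"delta_rot": [0, 0, 0], "dp": [0, 0, 0], "hand": 0.55}
    - {"delta_rot": [0, 0, 0], "dp": [0, 0, 0], "hand": 0.55}
    - {"delta_rot": [0, 0, 0], "dp": [0, 0, 0], "hand": 0.55}

```text
time: 25.65
tcp_pos: [0.5865, 0.1817, 0.0459]
eef_rot: [-3.142, -0.0, -0.001]
contact_force: [0.3, -0.3, -0.2]
grip_width: 0.0661
grasp_force: 0.0
```

move_arm:
  rows:
    - {"delta_rot": [0, 0, 0], "dp": [0, 0, -25], "hand": 0.55}
    - {"delta_rot": [0, 0, 0], "dp": [0, 0, -70], "hand": 0.55}
    - {"delta_rot": [0, 0, 0], "dp": [0, 0, -120], "hand": 0.7}
    - {"delta_rot": [0, 0, 0], "dp": [-40, 50, -130], "hand": 0.7}
    - {"delta_rot": [0, 0, 0], "dp": [-60, 105, -130], "hand": 0.7}

```text
time: 26.28
tcp_pos: [0.5254, 0.0762, 0.1768]
eef_rot: [-3.141, -0.002, 0.001]
contact_force: [1.0, -0.7, -0.0]
grip_width: 0.0723
grasp_force: 0.0
```

move_arm:
  rows:
    - {"delta_rot": [0, 0, 0], "dp": [-10, 55, 0], "hand": 0.7}
    - {"delta_rot": [0, 0, 0], "dp": [-20, 110, 0], "hand": 0.7}
    - {"delta_rot": [0, 0, 0], "dp": [-30, 165, 0], "hand": 0.7}
    - {"delta_rot": [0, 0, 0], "dp": [-40, 205, 0], "hand": 0.7}
    - {"delta_rot": [0, 0, 0], "dp": [-50, 225, 0], "hand": 0.7}

```text
time: 26.9
tcp_pos: [0.4757, -0.1501, 0.1759]
eef_rot: [3.141, -0.0, -0.002]
contact_force: [0.5, 0.7, -0.1]
grip_width: 0.0723
grasp_force: 0.0
```

Run:
```python
from h import *
o=r.observe();print(o['tcp_pos'],o['grip_width'],o['time'])
scene([('blue',.637,.133,.059,.072),('terr',.5868,.1836,.059,.072),('white',.4395,-.246,.055,.066),('mister',.66,-.12,.054,.066)])
print(tray())
```

```text
[ 0.47573023 -0.15011978  0.17588158] 0.07233138606405039 26.9
blue [([623.5, 144.8], 40.0), ([623.3, 141.7], 42.6)]
terr [([597.1, 171.1], 41.4), ([593.1, 168.9], 38.0)]
white [([440.9, -246.4], 25.7)]
mister [([656.9, -118.6], 21.9), ([658.4, -121.2], 22.3)]
[('top', np.float64(0.58), np.float64(0.0016)), ('side', np.float64(0.605), np.float64(0.0033))]
```

move_arm:
  rows:
    - {"delta_rot": [0, 0, 0], "dp": [-18, 48, 0], "hand": 0.7}
    - {"delta_rot": [0, 0, 0], "dp": [-36, 96, 0], "hand": 0.7}
    - {"delta_rot": [0, 0, 0], "dp": [-36, 96, 0], "hand": 0.7}
    - {"delta_rot": [0, 0, 0], "dp": [-36, 96, 40], "hand": 0.7}
    - {"delta_rot": [0, 0, 0], "dp": [-36, 96, 80], "hand": 0.7}

```text
time: 27.82
tcp_pos: [0.441, -0.2431, 0.095]
eef_rot: [3.141, -0.001, 0.001]
contact_force: [-0.3, -0.5, -1.0]
grip_width: 0.0727
grasp_force: 0.0
```

move_arm:
  rows:
    - {"delta_rot": [0, 0, 0], "dp": [0, 0, 30], "hand": 0.7}
    - {"delta_rot": [0, 0, 0], "dp": [0, 0, 55], "hand": 0.7}
    - {"delta_rot": [0, 0, 0], "dp": [0, 0, 55], "hand": 0.7}
    - {"delta_rot": [0, 0, 0], "dp": [0, 0, 55], "hand": 0.2}
    - {"delta_rot": [0, 0, 0], "dp": [0, 0, 55], "hand": -0.1}

```text
time: 28.45
tcp_pos: [0.4411, -0.2443, 0.0422]
eef_rot: [3.14, -0.002, -0.0]
contact_force: [1.6, 1.4, 5.3]
grip_width: 0.0492
grasp_force: 41.7
```

move_arm:
  rows:
    - {"delta_rot": [0, 0, 0], "dp": [0, 0, 0], "hand": -0.1}
    - {"delta_rot": [0, 0, 0], "dp": [0, 0, 0], "hand": -0.1}
    - {"delta_rot": [0, 0, 0], "dp": [0, 0, 0], "hand": -0.1}
    - {"delta_rot": [0, 0, 0], "dp": [0, 0, 0], "hand": -0.1}
    - {"delta_rot": [0, 0, 0], "dp": [0, 0, 0], "hand": -0.1}

```text
time: 29.08
tcp_pos: [0.4411, -0.2443, 0.0422]
eef_rot: [3.141, -0.002, -0.001]
contact_force: [1.7, 3.7, 7.4]
grip_width: 0.0492
grasp_force: 41.8
```

move_arm:
  rows:
    - {"delta_rot": [0, 0, 0], "dp": [0, 0, -20], "hand": -0.1}
    - {"delta_rot": [0, 0, 0], "dp": [0, 0, -60], "hand": -0.1}
    - {"delta_rot": [0, 0, 0], "dp": [2, -5, -105], "hand": -0.1}
    - {"delta_rot": [0, 0, 0], "dp": [15, -45, -110], "hand": -0.1}
    - {"delta_rot": [0, 0, 0], "dp": [30, -95, -110], "hand": -0.1}

```text
time: 29.7
tcp_pos: [0.4707, -0.1487, 0.1522]
eef_rot: [3.141, -0.002, -0.002]
contact_force: [1.1, -0.6, -2.4]
grip_width: 0.0494
grasp_force: 42.0
```

move_arm:
  rows:
    - {"delta_rot": [0, 0, 0], "dp": [18, -50, 0], "hand": -0.1}
    - {"delta_rot": [0, 0, 0], "dp": [36, -100, 0], "hand": -0.1}
    - {"delta_rot": [0, 0, 0], "dp": [54, -150, 0], "hand": -0.1}
    - {"delta_rot": [0, 0, 0], "dp": [72, -200, 0], "hand": -0.1}
    - {"delta_rot": [0, 0, 0], "dp": [85, -241, 0], "hand": -0.1}

```text
time: 30.32
tcp_pos: [0.5558, 0.0938, 0.1513]
eef_rot: [-3.142, -0.001, 0.0]
contact_force: [-0.0, -1.0, -2.4]
grip_width: 0.0492
grasp_force: 42.0
```

```bash
python3 -c "
from h import *
held(); print(tray())
scene([('blue',.637,.12,.059,.072)])"
```

```text
[0.55575213 0.09376214 0.15132758] 0.049193492884476164 42.04405188560486 [-0.04703823 -1.0120922  -2.37374279]
pot bottom 361 [0.10809535 0.11006059 0.11075702 0.11372999]
[('top', np.float64(0.585), np.float64(0.0027)), ('side', np.float64(0.605), np.float64(0.0031))]
blue [([652.4, 135.3], 14.2), ([624.1, 138.8], 39.8)]
```

move_arm:
  rows:
    - {"delta_rot": [0, 0, 0], "dp": [0, 2, 30], "hand": -0.1}
    - {"delta_rot": [0, 0, 0], "dp": [0, 2, 65], "hand": -0.1}
    - {"delta_rot": [0, 0, 0], "dp": [0, 2, 92], "hand": -0.1}
    - {"delta_rot": [0, 0, 0], "dp": [0, 2, 101], "hand": -0.1}
    - {"delta_rot": [0, 0, 0], "dp": [0, 2, 105], "hand": -0.1}

```text
time: 31.3
tcp_pos: [0.5557, 0.0893, 0.0462]
eef_rot: [-3.142, -0.0, -0.001]
contact_force: [-4.5, -0.6, 15.1]
grip_width: 0.0496
grasp_force: 43.8
```

move_arm:
  rows:
    - {"delta_rot": [0, 0, 0], "dp": [0, 0, 0], "hand": -0.1}
    - {"delta_rot": [0, 0, 0], "dp": [0, 0, 0], "hand": 0.55}
    - {"delta_rot": [0, 0, 0], "dp": [0, 0, 0], "hand": 0.55}
    - {"delta_rot": [0, 0, 0], "dp": [0, 0, 0], "hand": 0.55}
    - {"delta_rot": [0, 0, 0], "dp": [0, 0, 0], "hand": 0.55}

```text
time: 31.92
tcp_pos: [0.5555, 0.0897, 0.0459]
eef_rot: [-3.142, -0.0, -0.001]
contact_force: [-0.1, -0.4, 0.3]
grip_width: 0.0663
grasp_force: 0.0
```

move_arm:
  rows:
    - {"delta_rot": [0, 0, 0], "dp": [0, 0, -25], "hand": 0.55}
    - {"delta_rot": [0, 0, 0], "dp": [0, 0, -70], "hand": 0.55}
    - {"delta_rot": [0, 0, 0], "dp": [0, 0, -120], "hand": 0.55}
    - {"delta_rot": [0, 0, 0], "dp": [-40, 50, -130], "hand": -1}
    - {"delta_rot": [0, 0, 0], "dp": [-80, 105, -130], "hand": -1}

```text
time: 32.55
tcp_pos: [0.4792, -0.0098, 0.1766]
eef_rot: [3.141, -0.002, 0.001]
contact_force: [0.3, -0.6, 0.0]
grip_width: 0.0304
grasp_force: 0.0
```

move_arm:
  rows:
    - {"delta_rot": [0, 0, 0], "dp": [-20, 20, 0], "hand": -1}
    - {"delta_rot": [0, 0, 0], "dp": [-40, 40, 0], "hand": -1}
    - {"delta_rot": [0, 0, 0], "dp": [-40, 40, 0], "hand": -1}
    - {"delta_rot": [0, 0, 0], "dp": [-40, 40, 0], "hand": -1}
    - {"delta_rot": [0, 0, 0], "dp": [-40, 40, 0], "hand": -1}

```text
time: 33.17
tcp_pos: [0.4403, -0.0485, 0.1757]
eef_rot: [-3.142, 0.0, 0.0]
contact_force: [0.4, 0.1, 0.2]
grip_width: 0.0001
grasp_force: 0.0
```

Run:
```python
from h import *
o=r.observe();print(o['tcp_pos'],o['grip_width'],o['time'])
print(tray())
p,d=snap('top','top3'); cv2.imwrite('pics/top3.png',cv2.resize(p[140:360,90:460],None,fx=2.1,fy=2.1)[:,:,::-1])
w=cloud('top',d)
a=3.121+.59
for m in models.masks_of('top','plant1_mid')+models.masks_of('top','plant2_mid')+models.masks_of('top','plant3_mid')+models.masks_of('top','plant4_mid'):
    q=w[m['region']]; q=q[(q[:,2]>.059)&(q[:,2]<.072)]
    if len(q)<10: continue
    e=cv2.minEnclosingCircle((q[:,:2]*1000).astype(np.float32)); c=np.array(e[0])/1000-PIN
    print(m['rect'],round(m['conf'],2),np.round(e[0]),round(e[1],1),'tray',(c@[np.cos(a),np.sin(a)]).round(3),(c@[-np.sin(a),np.cos(a)]).round(3))
```

```text
[ 0.44032668 -0.04849071  0.17569776] 0.00010706594567132512 33.175
[('top', np.float64(0.58), np.float64(0.0012)), ('side', np.float64(0.6), np.float64(0.0028))]
[88.3, 164.7, 298.0, 347.8] 0.73 [608. 313.] 86.7 tray -0.007 -0.077
[410.1, 256.7, 442.3, 287.2] 0.59 [ 533. -239.] 25.0 tray 0.353 0.347
[226.6, 244.5, 257.3, 273.6] 0.55 [553.  91.] 24.9 tray 0.158 0.08
[400.5, 157.0, 442.6, 201.8] 0.55 [ 696. -221.] 41.4 tray 0.206 0.42
[175.7, 227.3, 208.8, 255.1] 0.32 [584. 182.] 25.3 tray 0.083 0.02
[176.7, 225.8, 208.0, 256.1] 0.58 [584. 181.] 24.7 tray 0.084 0.021
[203.5, 196.6, 237.2, 225.6] 0.9 [635. 134.] 25.0 tray 0.067 0.088
[400.7, 156.5, 439.5, 198.8] 0.64 [ 694. -224.] 41.1 tray 0.21 0.421
```

View pics/top3.png

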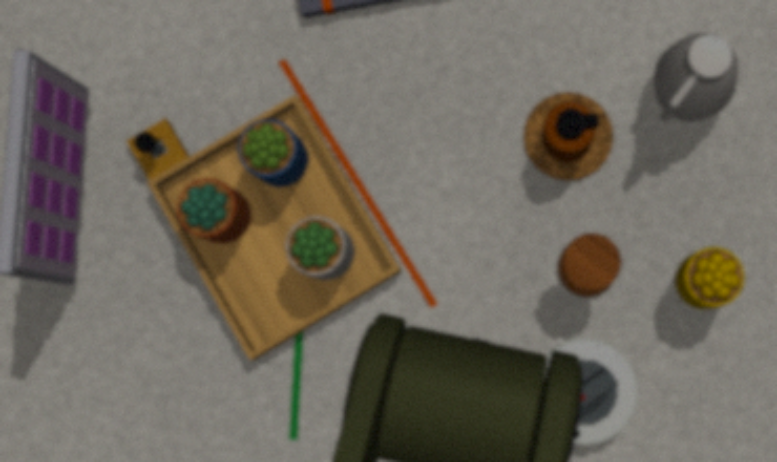

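move_arm:
  rows:
    - {"delta_rot": [0, 0, 0], "dp": [50, -10, 0], "hand": -1}
    - {"delta_rot": [0, 0, 0], "dp": [100, -25, 0], "hand": -1}
    - {"delta_rot": [0, 0, 0], "dp": [139, -43, 0], "hand": -1}
    - {"delta_rot": [0, 0, 0], "dp": [139, -43, 40], "hand": -1}
    - {"delta_rot": [0, 0, 0], "dp": [139, -43, 80], "hand": -1}

```text
time: 34.25
tcp_pos: [0.5792, -0.0057, 0.0945]
eef_rot: [3.142, -0.0, -0.0]
contact_force: [0.1, 0.1, -0.5]
grip_width: -0.0005
grasp_force: 0.0
```

move_arm:
  rows:
    - {"delta_rot": [0, 0, 0], "dp": [0, 0, 30], "hand": -1}
    - {"delta_rot": [0, 0, 0], "dp": [0, 0, 55], "hand": -1}
    - {"delta_rot": [0, 0, 0], "dp": [0, 0, 64], "hand": -1}
    - {"delta_rot": [0, 0, 0], "dp": [0, 0, 64], "hand": -1}
    - {"delta_rot": [0, 0, 0], "dp": [0, 0, 64], "hand": -1}

```text
time: 34.88
tcp_pos: [0.5795, -0.0061, 0.0328]
eef_rot: [3.141, -0.002, -0.001]
contact_force: [0.8, 0.5, 0.9]
grip_width: 0.0004
grasp_force: 0.0
```

move_arm:
  rows:
    - {"delta_rot": [0, 0, 0], "dp": [-3, -5, 0], "hand": -1}
    - {"delta_rot": [0, 0, 0], "dp": [-6, -10, 0], "hand": -1}
    - {"delta_rot": [0, 0, 0], "dp": [-9, -15, 0], "hand": -1}
    - {"delta_rot": [0, 0, 0], "dp": [-12, -20, 0], "hand": -1}
    - {"delta_rot": [0, 0, 0], "dp": [-15, -25, 0], "hand": -1}

```text
time: 35.5
tcp_pos: [0.5638, 0.0194, 0.0318]
eef_rot: [-3.142, -0.0, -0.0]
contact_force: [-0.3, -0.5, -0.1]
grip_width: -0.0
grasp_force: 0.0
```

Run:
```python
from h import *
print(r.observe()['tcp_pos']);print(tray())
```

```text
[0.56376093 0.01939078 0.03177422]
[('top', np.float64(0.525), np.float64(0.0235)), ('side', np.float64(0.605), np.float64(0.0033))]
```

move_arm:
  rows:
    - {"delta_rot": [0, 0, 0], "dp": [-5, -2, 0], "hand": -1}
    - {"delta_rot": [0, 0, 0], "dp": [-10, -5, 0], "hand": -1}
    - {"delta_rot": [0, 0, 0], "dp": [-16, -8, 0], "hand": -1}
    - {"delta_rot": [0, 0, 0], "dp": [-22, -10.5, 0], "hand": -1}
    - {"delta_rot": [0, 0, 0], "dp": [-27, -13, 0], "hand": -1}

```text
time: 36.33
tcp_pos: [0.5371, 0.0322, 0.0323]
eef_rot: [-3.142, -0.002, -0.001]
contact_force: [4.7, -2.3, 4.6]
grip_width: 0.0001
grasp_force: 3.2
```

move_arm:
  rows:
    - {"delta_rot": [0, 0, 0], "dp": [-6, -3.5, 0], "hand": -1}
    - {"delta_rot": [0, 0, 0], "dp": [-12, -7, 0], "hand": -1}
    - {"delta_rot": [0, 0, 0], "dp": [-18, -11, 0], "hand": -1}
    - {"delta_rot": [0, 0, 0], "dp": [-24, -15, 0], "hand": -1}
    - {"delta_rot": [0, 0, 0], "dp": [-30, -19, 0], "hand": -1}

```text
time: 36.95
tcp_pos: [0.5073, 0.0512, 0.0324]
eef_rot: [3.142, -0.002, -0.001]
contact_force: [4.8, -3.1, 6.2]
grip_width: -0.0002
grasp_force: 4.4
```

Run:
```python
from h import *
print(r.observe()['tcp_pos']);print(tray())
p,d=snap('side','side4'); cv2.imwrite('pics/side4.png',cv2.resize(p[80:320,200:440],None,fx=2.2,fy=2.2)[:,:,::-1])
```

```text
[0.5072977  0.0511671  0.03239782]
[('top', np.float64(0.445), np.float64(0.113)), ('side', np.float64(0.355), np.float64(0.0028))]
```

View pics/side4.png

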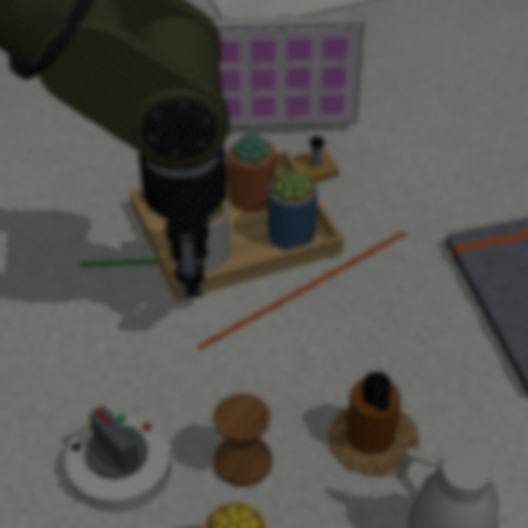

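move_arm:
  rows:
    - {"delta_rot": [0, 0, 0], "dp": [2, 2, 0], "hand": -1}
    - {"delta_rot": [0, 0, 0], "dp": [3, 4, 0], "hand": -1}
    - {"delta_rot": [0, 0, 0], "dp": [3, 4, 0], "hand": -1}
    - {"delta_rot": [0, 0, 0], "dp": [3, 4, 0], "hand": -1}
    - {"delta_rot": [0, 0, 0], "dp": [3, 4, 0], "hand": -1}

```text
time: 37.83
tcp_pos: [0.5098, 0.0471, 0.0316]
eef_rot: [3.142, 0.0, -0.001]
contact_force: [0.3, -0.4, -0.2]
grip_width: -0.0001
grasp_force: 0.0
```

Run:
```python
from h import *
o=r.observe();print(o['tcp_pos'],o['contact_force'],o['wrist_torque'])
p,d=snap('side'); w=cloud('side',d).reshape(-1,3); 
q=w[(abs(w[:,0]-.507)<.05)&(abs(w[:,1]-.047)<.06)&(w[:,2]<.12)]
f=q[(q[:,2]<.06)&(q[:,2]>.008)&(np.abs(q[:,:2]-o['tcp_pos'][:2])<.02).all(1)]; print('tip',np.percentile(f[:,2],[0,2,5]), tray())
```

```text
[0.50978503 0.04706402 0.03159959] [ 0.27853557 -0.41046409 -0.18766199] [-0.05466284 -0.0051334   0.03658008]
tip [0.00958418 0.00983297 0.01191912] [('top', np.float64(0.33), np.float64(0.0067)), ('side', np.float64(0.36), np.float64(0.0028))]
```

move_arm:
  rows:
    - {"delta_rot": [0, 0, 0], "dp": [-6, -5, 0], "hand": -1}
    - {"delta_rot": [0, 0, 0], "dp": [-12, -10, 0], "hand": -1}
    - {"delta_rot": [0, 0, 0], "dp": [-18, -16, 0], "hand": -1}
    - {"delta_rot": [0, 0, 0], "dp": [-24, -22, 0], "hand": -1}
    - {"delta_rot": [0, 0, 0], "dp": [-30, -28, 0], "hand": -1}

```text
time: 38.7
tcp_pos: [0.4805, 0.0751, 0.0325]
eef_rot: [3.141, -0.003, -0.001]
contact_force: [3.6, -4.3, 5.0]
grip_width: 0.0004
grasp_force: 4.0
```

move_arm:
  rows:
    - {"delta_rot": [0, 0, 0], "dp": [-4, -5, 0], "hand": -1}
    - {"delta_rot": [0, 0, 0], "dp": [-7, -9, 0], "hand": -1}
    - {"delta_rot": [0, 0, 0], "dp": [-10, -13, 0], "hand": -1}
    - {"delta_rot": [0, 0, 0], "dp": [-13, -17, 0], "hand": -1}
    - {"delta_rot": [0, 0, 0], "dp": [-16, -20, 0], "hand": -1}

```text
time: 39.33
tcp_pos: [0.4647, 0.0952, 0.0325]
eef_rot: [3.142, -0.003, -0.001]
contact_force: [3.6, -3.3, 4.6]
grip_width: 0.0001
grasp_force: 3.5
```

Run:
```python
from h import *
o=r.observe();print(o['tcp_pos'],o['contact_force']); print(tray())
```

```text
[0.46472855 0.095161   0.0325129 ] [ 3.64833544 -3.32239358  4.64314136]
[('top', np.float64(0.055), np.float64(0.0117)), ('side', np.float64(0.21), np.float64(0.0237))]
```

move_arm:
  rows:
    - {"delta_rot": [0, 0, 0], "dp": [-1, -2, 0], "hand": -1}
    - {"delta_rot": [0, 0, 0], "dp": [-2, -4, 0], "hand": -1}
    - {"delta_rot": [0, 0, 0], "dp": [-3, -6, 0], "hand": -1}
    - {"delta_rot": [0, 0, 0], "dp": [-3, -6, 0], "hand": -1}
    - {"delta_rot": [0, 0, 0], "dp": [-3, -6, 0], "hand": -1}

```text
time: 40.15
tcp_pos: [0.4613, 0.1009, 0.0325]
eef_rot: [3.141, -0.002, -0.0]
contact_force: [0.8, -4.3, 9.5]
grip_width: 0.0002
grasp_force: 5.9
```

move_arm:
  rows:
    - {"delta_rot": [0, 0, 0], "dp": [0, 10, 0], "hand": -1}
    - {"delta_rot": [0, 0, 0], "dp": [0, 20, 0], "hand": -1}
    - {"delta_rot": [0, 0, 0], "dp": [0, 50, -40], "hand": -1}
    - {"delta_rot": [0, 0, 0], "dp": [0, 100, -100], "hand": -1}
    - {"delta_rot": [0, 0, 0], "dp": [0, 150, -150], "hand": -1}

```text
time: 40.78
tcp_pos: [0.4604, -0.0337, 0.1661]
eef_rot: [-3.142, 0.0, -0.0]
contact_force: [1.0, 0.4, 0.2]
grip_width: -0.0003
grasp_force: 0.0
```

Run:
```python
from h import *
print(r.observe()['tcp_pos']);print(tray())
p,d=snap('top','top5'); cv2.imwrite('pics/top5.png',cv2.resize(p[140:360,90:460],None,fx=2.1,fy=2.1)[:,:,::-1])
```

```text
[ 0.46038631 -0.03374426  0.16608103]
[('top', np.float64(0.06), np.float64(0.0026)), ('side', np.float64(0.15), np.float64(0.0187))]
```

View pics/top5.png

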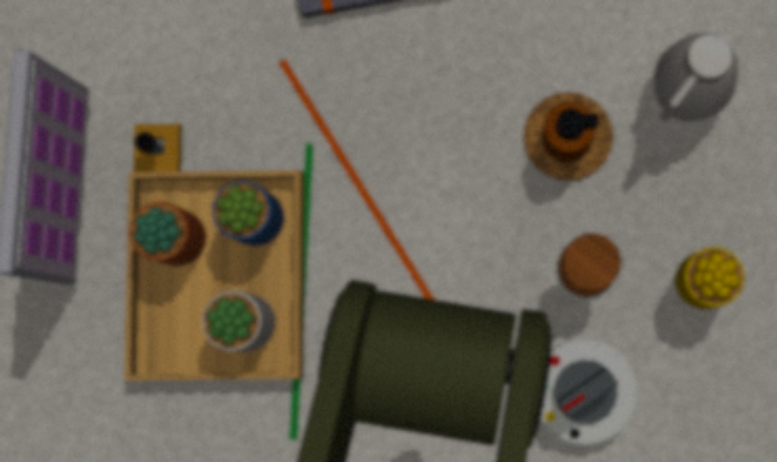

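move_arm:
  rows:
    - {"delta_rot": [0, 0, 0], "dp": [-2, -50, 0], "hand": -1}
    - {"delta_rot": [0, 0, 0], "dp": [-2, -100, 0], "hand": -1}
    - {"delta_rot": [0, 0, 0], "dp": [-2, -108, 40], "hand": -1}
    - {"delta_rot": [0, 0, 0], "dp": [-2, -108, 95], "hand": -1}
    - {"delta_rot": [0, 0, 0], "dp": [-2, -108, 134], "hand": -1}

```text
time: 41.65
tcp_pos: [0.457, 0.0766, 0.0273]
eef_rot: [3.141, 0.004, 0.001]
contact_force: [0.9, -1.0, 0.3]
grip_width: -0.0002
grasp_force: 0.0
```

move_arm:
  rows:
    - {"delta_rot": [0, 0, 0], "dp": [0, -8, 0], "hand": -1}
    - {"delta_rot": [0, 0, 0], "dp": [0, -16, 0], "hand": -1}
    - {"delta_rot": [0, 0, 0], "dp": [0, -23, 0], "hand": -1}
    - {"delta_rot": [0, 0, 0], "dp": [0, -29, 0], "hand": -1}
    - {"delta_rot": [0, 0, 0], "dp": [0, -34, 0], "hand": -1}

```text
time: 42.28
tcp_pos: [0.4577, 0.1079, 0.0322]
eef_rot: [3.137, 0.004, 0.001]
contact_force: [-26.2, -37.4, 31.8]
grip_width: -0.0001
grasp_force: 30.4
```

move_arm:
  rows:
    - {"delta_rot": [0, 0, 0], "dp": [0, 0, 0], "hand": -1}
    - {"delta_rot": [0, 0, 0], "dp": [0, 12, 0], "hand": -1}
    - {"delta_rot": [0, 0, 0], "dp": [0, 30, 0], "hand": -1}
    - {"delta_rot": [0, 0, 0], "dp": [0, 50, -50], "hand": -1}
    - {"delta_rot": [0, 0, 0], "dp": [0, 100, -100], "hand": -1}

```text
time: 42.9
tcp_pos: [0.4592, 0.0155, 0.1273]
eef_rot: [-3.142, -0.002, 0.002]
contact_force: [0.9, -0.4, 0.6]
grip_width: 0.0003
grasp_force: 0.0
```

Run:
```python
from h import *
o=r.observe();print(o['tcp_pos'],o['time']);print(tray())
```

```text
[0.45920073 0.01551139 0.12734146] 42.9
[('top', np.float64(0.015), np.float64(0.0034)), ('side', np.float64(0.085), np.float64(0.0195))]
```

move_arm:
  rows:
    - {"delta_rot": [0, 0, 10], "dp": [-5, 40, -10], "hand": 0.2}
    - {"delta_rot": [0, 0, 20], "dp": [-10, 80, -20], "hand": 0.2}
    - {"delta_rot": [0, 0, 30], "dp": [-15, 120, -20], "hand": 0.2}
    - {"delta_rot": [0, 0, 40], "dp": [-20, 155, -20], "hand": 0.2}
    - {"delta_rot": [0, 0, 50], "dp": [-20, 155, -20], "hand": 0.2}

```text
time: 43.72
tcp_pos: [0.4385, -0.1403, 0.144]
eef_rot: [3.141, 0.001, -0.881]
contact_force: [-0.5, 0.2, 0.0]
grip_width: 0.0517
grasp_force: 0.0
```

Run:
```python
from h import *
o=r.observe();print(o['tcp_pos'],o['eef_rot'],o['joint_positions'],o['time']);print(tray())
p,d=snap('top','top6'); cv2.imwrite('pics/top6.png',cv2.resize(p[140:360,90:460],None,fx=2.1,fy=2.1)[:,:,::-1])
scene([('mister',.66,-.12,.054,.066)])
w=cloud('top',d); a=3.121+.015
for m in models.masks_of('top','plant2_mid')+models.masks_of('top','plant3_mid')+models.masks_of('top','plant4_mid'):
    q=w[m['region']]; q=q[(q[:,2]>.059)&(q[:,2]<.072)]
    if len(q)<10: continue
    e=cv2.minEnclosingCircle((q[:,:2]*1000).astype(np.float32)); c=np.array(e[0])/1000-PIN
    print(m['rect'],round(m['conf'],2),np.round(e[0]),round(e[1],1),'tray',(c@[np.cos(a),np.sin(a)]).round(3),(c@[-np.sin(a),np.cos(a)]).round(3))
```

```text
[ 0.43849555 -0.14031956  0.14404208] [ 3.14092303e+00  1.20478900e-03 -8.80556371e-01] [-3.89274129e-01  2.25323618e-01  1.87909003e+00 -2.56013745e-05
  1.03855720e+00  2.06209117e+00] 43.725
[('top', np.float64(0.015), np.float64(0.0028)), ('side', np.float64(0.04), np.float64(0.0049))]
mister [([657.0, -118.4], 21.9), ([659.1, -121.8], 22.0)]
[411.9, 257.0, 445.2, 286.3] 0.95 [ 534. -239.] 24.8 tray 0.107 0.483
[354.8, 251.5, 385.6, 281.2] 0.72 [ 543. -137.] 23.7 tray 0.098 0.382
[183.3, 280.9, 216.3, 308.5] 0.71 [488. 163.] 24.8 tray 0.155 0.082
[150.0, 236.4, 189.3, 268.2] 0.6 [563. 224.] 25.0 tray 0.08 0.02
[188.3, 226.6, 225.1, 257.5] 0.62 [580. 156.] 25.0 tray 0.063 0.088
```

View pics/top6.png

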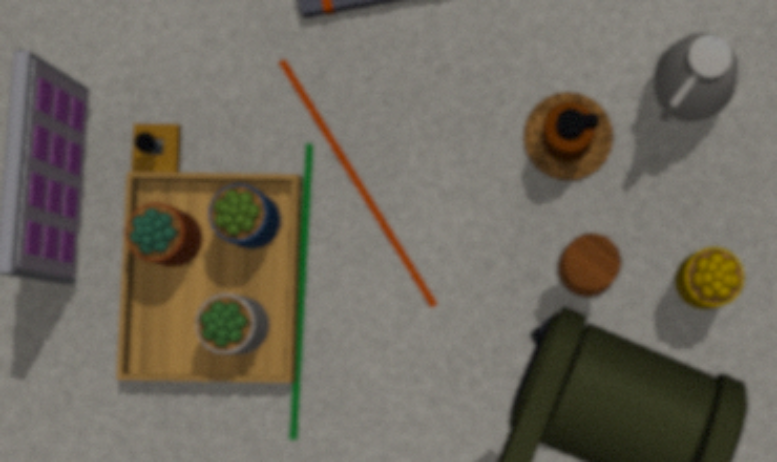

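The tray lies along the green line and all three plants are standing at top6 (155,232), (240,212) and (225,323). The wrist's joint range means I have to grip the knob from the other half-turn.

move_arm:
  rows:
    - {"delta_rot": [0, 0, -10.5], "dp": [0, 0, 0], "hand": 0.2}
    - {"delta_rot": [0, 0, -21], "dp": [0, 0, 0], "hand": 0.2}
    - {"delta_rot": [0, 0, -31.5], "dp": [0, 0, 0], "hand": 0.2}
    - {"delta_rot": [0, 0, -42], "dp": [0, 0, 0], "hand": 0.2}
    - {"delta_rot": [0, 0, -52], "dp": [0, 0, 0], "hand": 0.2}

```text
time: 44.85
tcp_pos: [0.4389, -0.1395, 0.1449]
eef_rot: [3.142, -0.0, 0.041]
contact_force: [0.1, 0.4, -0.4]
grip_width: 0.051
grasp_force: 0.0
```

move_arm:
  rows:
    - {"delta_rot": [0, 0, -10.5], "dp": [0, 0, 0], "hand": 0.2}
    - {"delta_rot": [0, 0, -21], "dp": [0, 0, 0], "hand": 0.2}
    - {"delta_rot": [0, 0, -31.5], "dp": [0, 0, 0], "hand": 0.2}
    - {"delta_rot": [0, 0, -42], "dp": [0, 0, 0], "hand": 0.2}
    - {"delta_rot": [0, 0, -52], "dp": [0, 0, 0], "hand": 0.2}

```text
time: 45.48
tcp_pos: [0.4389, -0.1395, 0.1449]
eef_rot: [3.142, -0.0, 0.949]
contact_force: [0.0, -0.2, -0.7]
grip_width: 0.0511
grasp_force: 0.0
```

move_arm:
  rows:
    - {"delta_rot": [0, 0, -10.5], "dp": [0, 0, 0], "hand": 0.2}
    - {"delta_rot": [0, 0, -21], "dp": [0, 0, 0], "hand": 0.2}
    - {"delta_rot": [0, 0, -31.5], "dp": [0, 0, 0], "hand": 0.2}
    - {"delta_rot": [0, 0, -42], "dp": [0, 0, 0], "hand": 0.2}
    - {"delta_rot": [0, 0, -52], "dp": [0, 0, 0], "hand": 0.2}

```text
time: 46.1
tcp_pos: [0.4389, -0.1395, 0.1449]
eef_rot: [3.142, -0.0, 1.856]
contact_force: [-0.4, -0.0, 0.6]
grip_width: 0.051
grasp_force: 0.0
```

move_arm:
  rows:
    - {"delta_rot": [0, 0, -10], "dp": [0, 0, 0], "hand": 0.2}
    - {"delta_rot": [0, 0, -19], "dp": [0, 0, 0], "hand": 0.2}
    - {"delta_rot": [0, 0, -19], "dp": [0, 0, 0], "hand": 0.2}
    - {"delta_rot": [0, 0, -19], "dp": [0, 0, 0], "hand": 0.2}
    - {"delta_rot": [0, 0, -19], "dp": [0, 0, 0], "hand": 0.2}

```text
time: 46.72
tcp_pos: [0.4389, -0.1396, 0.1449]
eef_rot: [3.142, 0.0, 2.179]
contact_force: [-0.8, -0.2, 0.2]
grip_width: 0.051
grasp_force: 0.0
```

move_arm:
  rows:
    - {"delta_rot": [0, 0, 0], "dp": [2, 1.5, 25], "hand": 0.2}
    - {"delta_rot": [0, 0, 0], "dp": [2, 1.5, 55], "hand": 0.2}
    - {"delta_rot": [0, 0, 0], "dp": [2, 1.5, 85], "hand": 0.2}
    - {"delta_rot": [0, 0, 0], "dp": [2, 1.5, 94], "hand": 0.2}
    - {"delta_rot": [0, 0, 0], "dp": [2, 1.5, 94], "hand": 0.2}
  squeeze: 30

```text
time: 47.35
tcp_pos: [0.439, -0.1372, 0.051]
eef_rot: [-3.141, -0.0, 2.18]
contact_force: [0.6, 0.2, -0.6]
grip_width: 0.0513
grasp_force: 0.0
```

move_arm:
  rows:
    - {"delta_rot": [0, 0, 0], "dp": [0, 0, 0], "hand": -0.8}
    - {"delta_rot": [0, 0, 0], "dp": [0, 0, 0], "hand": -0.8}
    - {"delta_rot": [0, 0, 0], "dp": [0, 0, 0], "hand": -0.8}
    - {"delta_rot": [0, 0, 0], "dp": [0, 0, 0], "hand": -0.8}
    - {"delta_rot": [0, 0, 0], "dp": [0, 0, 0], "hand": -0.8}

```text
time: 47.98
tcp_pos: [0.439, -0.1376, 0.0518]
eef_rot: [-3.141, 0.001, 2.181]
contact_force: [-7.0, -3.5, 10.0]
grip_width: 0.0152
grasp_force: 30.2
```

move_arm:
  rows:
    - {"delta_rot": [0, 0, 8], "dp": [0, 0, 0], "hand": -0.8}
    - {"delta_rot": [0, 0, 16], "dp": [0, 0, 0], "hand": -0.8}
    - {"delta_rot": [0, 0, 24], "dp": [0, 0, 0], "hand": -0.8}
    - {"delta_rot": [0, 0, 32], "dp": [0, 0, 0], "hand": -0.8}
    - {"delta_rot": [0, 0, 40], "dp": [0, 0, 0], "hand": -0.8}

```text
time: 48.6
tcp_pos: [0.4387, -0.1377, 0.0518]
eef_rot: [-3.141, 0.001, 1.478]
contact_force: [-10.2, -5.3, 11.2]
grip_width: 0.0153
grasp_force: 30.6
```

move_arm:
  rows:
    - {"delta_rot": [0, 0, 0], "dp": [0, 0, 0], "hand": -0.8}
    - {"delta_rot": [0, 0, 0], "dp": [0, 0, 0], "hand": 0.2}
    - {"delta_rot": [0, 0, 0], "dp": [0, 0, 0], "hand": 0.2}
    - {"delta_rot": [0, 0, 0], "dp": [0, 0, 0], "hand": 0.2}
    - {"delta_rot": [0, 0, 0], "dp": [0, 0, 0], "hand": 0.2}

```text
time: 49.22
tcp_pos: [0.439, -0.137, 0.0509]
eef_rot: [-3.142, -0.0, 1.483]
contact_force: [-0.2, -1.3, -0.4]
grip_width: 0.051
grasp_force: 0.0
```

move_arm:
  rows:
    - {"delta_rot": [0, 0, 0], "dp": [0, 0, -25], "hand": 0.2}
    - {"delta_rot": [0, 0, 0], "dp": [0, 0, -75], "hand": 0.2}
    - {"delta_rot": [0, 0, 0], "dp": [0, 0, -130], "hand": 0.2}
    - {"delta_rot": [0, 0, 0], "dp": [0, 40, -180], "hand": 0.2}
    - {"delta_rot": [0, 0, 0], "dp": [0, 0, -200], "hand": 0.2}

```text
time: 49.85
tcp_pos: [0.442, -0.1378, 0.2535]
eef_rot: [3.137, 0.001, 1.484]
contact_force: [-1.0, 0.3, -0.4]
grip_width: 0.0515
grasp_force: 0.0
```

Run:
```python
from h import *
o=r.observe();print(o['tcp_pos'],o['time']);print(tray())
p,d=snap('side','side7'); w=cloud('side',d).reshape(-1,3)
q=w[(abs(w[:,0]-.438)<.05)&(abs(w[:,1]+.137)<.05)&(w[:,2]>.05)&(w[:,2]<.07)][:,:2]; print(cv2.minAreaRect((q*1000).astype(np.float32)))
cv2.imwrite('pics/side7.png',cv2.resize(p[80:360,200:440],None,fx=2,fy=2)[:,:,::-1])
scene([('mister',.66,-.12,.054,.066),('candle',.544,-.139,.06,.08)])
```

```text
[ 0.44204934 -0.13782357  0.25348353] 49.85
[('top', np.float64(0.02), np.float64(0.003)), ('side', np.float64(0.055), np.float64(0.0072))]
((438.9175720214844, -137.82740783691406), (51.404659271240234, 16.209396362304688), 85.6863021850586)
mister [([657.2, -117.9], 22.0), ([658.8, -121.9], 22.0)]
candle [([543.6, -137.6], 23.8), ([545.0, -139.0], 24.8)]
```

View pics/side7.png

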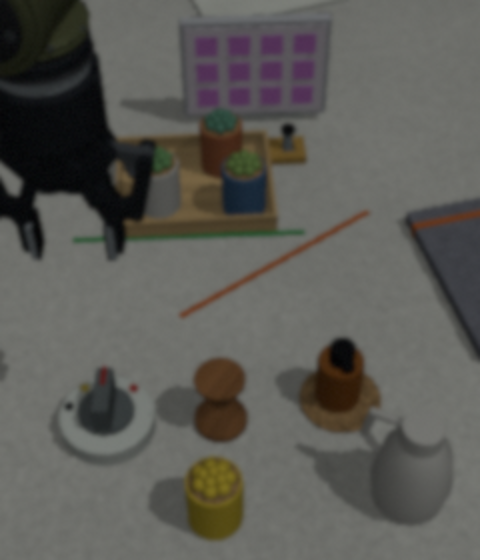

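The dial bar lies at 85.7° with the pointer on green, between the yellow and red dots at side7 (84,387) and (134,388). The mister is on the coaster at (340,375) and all three plants are standing in the tray along the green line.

```bash
python3 -c "
from h import *
print(r.finish_job())"
```

```text
the job is handed in; nothing more can be done
None
```

The job is done and handed in, with no verdict returned: at my last look, the tray lay along the green line with the white, blue and terracotta/copper plants upright in it. The mister was upright on the coaster and the dial was clicked at green.

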